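# Fit the flare nozzle to a forge burner

## Task

Pull the orange dust cap off the leaning spigot of the burner and leave it in the aluminium tray. Then push the brass nozzle (not the dark steel one) onto the bare spigot until it is fully home against the shoulder, and let go. Do not knock about or shift the dark nozzle, the tools or the other things on the bench.

Things in the scene. Friction and masses are not known exactly. Their poses are not given: they have to be found in the camera images.
- seat (a point): Point on the axis of the burner's steel spigot, 45 mm out from its shoulder face: where the fitted nozzle's centre comes to lie. z axis: along the spigot, out of its tip, 32 degrees from vertical. The spigot is 30 mm in diameter, 60 mm long from the shoulder, its last 14 mm tapering to a 20 mm flat tip. The shoulder is a dark steel disc, 56 mm in diameter.
- stand: Fixed burner stand: dark base plate, 150 x 110 mm, with a low blue bracket, from which a leaning grey pipe carries the shoulder and spigot. Origin on the bench, 115 mm straight below the centre of the shoulder's face; z up; the spigot leans to its -x, roughly towards the robot.
- cap_center (a point): Centre (half-way along, on the axis) of the orange plastic dust cap: a cup of 42 mm outer diameter, 56 mm long, with a 33 mm bore 50 mm deep, about 50 g. z points from open rim to closed end. At the start it sits loosely on the spigot, closed end outwards, rim about 10 mm from the shoulder; it pulls off along the spigot and can stand on its rim.
- tray: Shallow open aluminium tray fixed to the bench, 140 mm (its x) by 200 mm (its y), walls 32 mm high, floor and walls 4 mm thick. Origin: centre of the underside, on the bench; z up. It lies to the left or the right of the burner, the parts board on the other side.
- nozzle_center (a point): Centre (half-way up, on the axis) of the brass nozzle to be fitted: a plain open tube with two thin dark bands, 90 mm long, 41 mm outer diameter, 33 mm bore, both ends alike, 0.25 to 0.45 kg. z along the tube. It stands upright on a 12 mm thick plywood board, the dark nozzle about 100 mm beside it, on either side.
- dark_nozzle_center (a point): Centre of the dark steel nozzle, for another burner: same length and outer diameter, bore only 25 mm, so it does not fit. Stands upright on the same board. Leave it alone.
- hammer: Bystander: hammer lying on the bench, 270 mm long, wooden handle. Origin under the middle of its length; handle towards its -x.
- brush: Bystander: wooden hand brush lying on the bench between the robot and the burner, 190 mm long along its x, about 30 mm high. Origin under its middle.
- can: Bystander: red closed can, 84 mm in diameter, 120 mm high, standing on the bench. Origin at the centre of its underside.
- tongs: Bystander: dark steel tongs lying on the bench, 350 mm long along x, about 20 mm high. Origin under its middle.

How it is judged:
By the outcome, as a careful person would: the job done as asked, in the order asked, and still so for the second after the job is handed in, with the robot touching nothing.
It also fails if it takes over 62 s, if anything falls off the work surface, if the arm or the gripper's body presses on something with over 40 N, if the wrist force passes 120 N, or if a joint passes its speed limit or range.

## Robot

A 7-joint arm with a two-finger parallel gripper is mounted at the origin on the work surface. World frame = base frame: x ahead of the robot, y to its left, z up, the work surface at z = 0. Lengths are in m, angles in rad, forces in N, time in s.
With the tool pointing down it reaches from about 0.4 to 0.85 m from the base axis. Payload 10.4 kg.
Tool frame: the origin (TCP) lies midway between the tips of the shut fingers; the grasp point (between the pads) lies 19 mm behind it; y points along the fingers, x is the direction in which the jaws open and shut, and the axes are right-handed (so a half turn about y gives the same grasp; the last joint's range is limited). The gripper opens to 87 mm and grips with 3 to 60 N. Pads are 19 mm wide; open, the fingers measure 117 mm over their backs; the gripper's body (75 mm by 190 mm) begins 51 mm behind the grasp point.
Start: joints at [1.256, 0.332, -0.065, 1.46, 0.022, 1.35, -0.088], TCP at [0.18, -0.599, 0.223] pointing down, gripper open.
Joint ranges: [-2.6, 2.6], [-0.5, 2.12], [-1.47, 1.34], [0.16, 2.42], [-1.27, 4.41], [0.06, 2.06], [-2.6, 2.6]. Speed limits (rad/s): [2.22, 2.22, 2.79, 2.79, 3.14, 3.14, 3.14].

## Interface

Orientations are given as a unit quaternion [x, y, z, w].
In Python, from bench import r gives the robot as it stands. The module is installed in compiled form; this text tells all that it offers.
- The arm moves only by the tool arm_command, never from a script. Its argument "deltas" is one flat list of numbers, 6 for each row, row after row: the shift along the tool's x, y, z in m, then the turn, a rotation vector about the tool's x, y, z in degrees. In form: [tx, ty, tz, ax, ay, az, tx, ty, tz, ax, ay, az, ...]. A call has 1 to 8 rows; each row is the pose to reach, as a shift and turn from the pose commanded when the call began, along the tool's axes at that moment; what a row does not reach only later rows make up. A row lasts 1/8 s, in which the tool goes at most 62.5 mm and 10.7 degrees, less where a joint would pass 70% of its speed; a pose out of reach is approached as far as the arm can. A call with a gripper value outside its range is refused whole. "hand" is the opening, from 0 (shut) to 1 (fully open), set as the call begins (left out, the last holds). The fingers move at their own pace and stop on an object; "grip_force" is the grip in N (left out, the last holds). Time passes only in rows, so rows that repeat a pose let the fingers close. It gives the time, the measured TCP pose, the force and the opening at its end, in the units of the state.
- r.read_state(): the state, without advancing time (a new reading comes with each control period).
- r.camera(name): name is "side" or "top" or "wrist"; returns a dict with "image" (384x512x3 uint8, red, green, blue), "intrinsics" (3x3 intrinsics, pixels), "world_from_camera" (4x4, takes a point from camera to world coordinates); the wrist camera has in their place "hand_eye" (4x4, takes a point from camera to tool coordinates, whose origin is the TCP and whose axes are the tool frame's). Camera axes: x right, y down, z forward; pixel columns grow to the right and rows downward; lengths in m; the calibration is good to about 2 mm. The wrist camera is an equidistant fisheye: a pixel r from the principal point sees the ray r / f radians off the axis. A picture is of the moment at which its call begins: read the wrist's pose just before it. There is no depth.
- r.close_job(): hands the job in, once; it reports no verdict.
Trained networks look in a picture, given as the dict that the camera call returned (one of the last four; its "shot" number tells which), for a name from the list of things; names that differ only in an ending like _2 or _b are one class to them, and where a whole thing is asked for, a point or a joint stands for the part that bears it (a point fixed in the world has none). Each returns a list of dicts, best first, with "conf" (0 to 1); they miss things now and then, are a little off and sometimes report something else, mostly with a low value. They report only what shows in the picture. A call takes as long as a camera call.
- r.boxes_of(picture, query): "centre" ([row, column] in pixels, amid what is visible of it).
- r.regions_of(picture, query): "region" (384x512 bool, what is visible of it) and "centre" ([row, column] in pixels, amid what is visible of it).
The state is a dict: "time": time; "joint_positions": joint angles; "joint_vel": joint speeds; "joint_torque": joint torques, N m; "ee_pos": TCP position; "eef_rot": TCP orientation; "ft_force": force on the tool from outside, world axes, zero at the start; "torque": the same for the moment, N m; "width": finger opening in m.
Only numpy, scipy, OpenCV 4.12 (cv2) and the standard library are available. Lean on these libraries where they do the work, as an engineer would, in place of code of your own. Each camera call takes 0.05 s, during which the arm holds its last target.

## Working session

There is one attempt and no reset: what is moved stays moved. The work goes in short steps, Python scripts to look and compute and a tool call to move; the robot and the scene stay as the last step left them, time stands still between calls to the robot, and variables do not carry over. Pictures are saved under pics/ and viewed, and the job is handed in when it is done.

Besides the shell and the picture viewer there is one more tool, called after ">>>" by a JSON object that holds its "api" and its "payload", one argument or row to a line. arm_command: Moves the arm, as the interface text tells. Its arguments: {"type":"object","properties":{"deltas":{"type":"array","items":{"type":"number"}},"hand":{"type":"number"},"grip_force":{"type":"number"}},"required":["deltas"]}

```bash
mkdir -p pics; python3 - <<'E'
from bench import r
import cv2,pickle
s=r.read_state();print(s)
for n in("side","top","wrist"):
    p=r.camera(n);cv2.imwrite(f"pics/{n}0.png",p["image"][:,:,::-1]);pickle.dump(p,open(f"{n}0.pkl","wb"))
    print(n,p["intrinsics"].tolist(),p.get("world_from_camera",p.get("hand_eye")).round(4).tolist())
E
```

```text
{'time': 0.0, 'joint_positions': array([ 1.25640706,  0.33286036, -0.06467193,  1.46094365,  0.02163281,
        1.34989177, -0.08853128]), 'joint_vel': array([-1.02939151e-03,  2.82974056e-05, -5.67661200e-04, -1.44600651e-04,
       -1.34956645e-03,  6.10081271e-04,  1.08117744e-03]), 'joint_torque': array([-7.01725785e-04, -6.23245597e+01,  2.41249840e-02, -3.89882827e+01,
       -6.13332982e-02,  3.98539484e-02,  1.41465748e-04]), 'ee_pos': array([ 0.17964825, -0.59822308,  0.22175995]), 'eef_rot': array([-0.56710473,  0.42242812, -0.42158708,  0.56763637]), 'ft_force': array([ 0.2790868 , -0.88485925,  0.23478799]), 'torque': array([-0.02654596,  0.02108381,  0.01476673]), 'width': 0.08700030905129097}
side [[484.2195373271738, 0.0, 264.95978207516237], [0.0, 484.2195373271738, 192.8359648916199], [0.0, 0.0, 1.0]] [[0.9982, -0.0331, 0.0505, 0.5248], [-0.0582, -0.7489, 0.6601, -1.1492], [0.016, -0.6618, -0.7495, 1.2934], [0.0, 0.0, 0.0, 1.0]]
top [[424.1012311135453, 0.0, 259.69732178295516], [0.0, 424.1012311135453, 189.02293023722336], [0.0, 0.0, 1.0]] [[0.0109, -0.9972, 0.0746, 0.4874], [-0.9999, -0.0111, -0.0022, -0.1], [0.003, -0.0746, -0.9972, 1.4259], [0.0, 0.0, 0.0, 1.0]]
wrist [[297.3186396354542, 0.0, 257.273442119137], [0.0, 297.3186396354542, 194.56215757729015], [0.0, 0.0, 1.0]] [[1.0, -0.0, -0.0007, 0.0019], [0.0007, -0.2404, 0.9707, -0.1617], [-0.0002, -0.9707, -0.2404, 0.0655], [0.0, 0.0, 0.0, 1.0]]
```

View pics/side0.png

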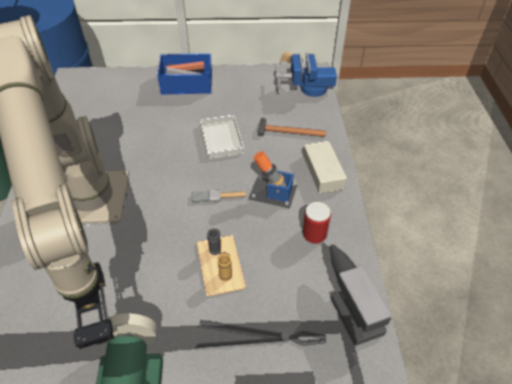

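View pics/top0.png

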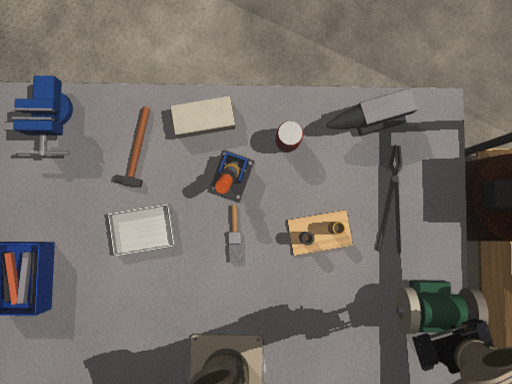

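View pics/wrist0.png

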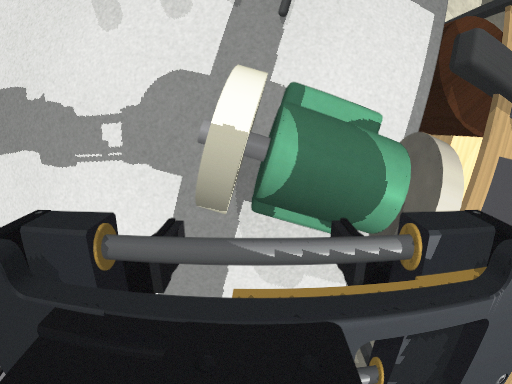

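The top view shows the burner with cap at (col 226, row 182), the tray at (140,230), the board at (320,232) with the brass nozzle at about (338,228) and the dark one at (306,238). The brush is at (235,235), in front of the burner. Next I'll fit models to the network masks.

```bash
cat > h.py <<'E'
import numpy as np,cv2,pickle
from scipy.spatial.transform import Rotation as R
def inv(T): return np.linalg.inv(T)
def proj(K,cw,P):  # pinhole, cw = camera_from_world
    Q=P@cw[:3,:3].T+cw[:3,3]
    return np.c_[K[0,0]*Q[:,0]/Q[:,2]+K[0,2],K[1,1]*Q[:,1]/Q[:,2]+K[1,2]]
def projfish(K,cw,P):
    Q=P@cw[:3,:3].T+cw[:3,3]
    rr=np.hypot(Q[:,0],Q[:,1]);th=np.arctan2(rr,Q[:,2]);k=K[0,0]*th/np.maximum(rr,1e-9)
    return np.c_[k*Q[:,0]+K[0,2],k*Q[:,1]+K[1,2]]
def frame(z):
    z=z/np.linalg.norm(z);a=np.cross([0,1,0],z);a/=np.linalg.norm(a);return a,np.cross(z,a),z
def cyl(c,z,L,rad,n=48):
    a,b,z=frame(np.array(z,float));t=np.linspace(0,2*np.pi,n,endpoint=False)
    ring=rad*(np.cos(t)[:,None]*a+np.sin(t)[:,None]*b)
    return np.r_[c+ring+z*L/2,c+ring-z*L/2]
def hullmask(uv,S=4):
    m=np.zeros((384*S,512*S),np.uint8)
    h=cv2.convexHull(((uv+0.5)*S).astype(np.float32)).astype(np.int32)
    cv2.fillConvexPoly(m,h,255)
    return cv2.resize(m,(512,384),interpolation=cv2.INTER_AREA)/255.
def ray_at_z(p,uv,z):
    K=p["intrinsics"];T=p["world_from_camera"];d=T[:3,:3]@np.linalg.solve(K,[uv[0],uv[1],1]);o=T[:3,3]
    return o+d*(z-o[2])/d[2]
def toolT(s):
    T=np.eye(4);T[:3,:3]=R.from_quat(s["eef_rot"]).as_matrix();T[:3,3]=s["ee_pos"];return T
E
python3 - <<'E'
from bench import r
from h import *
out={}
for n in("top","side"):
    p=r.camera(n);d={"p":p}
    for q in("cap_center","nozzle_center","dark_nozzle_center","tray","stand","brush","can","hammer"):
        x=r.regions_of(p,q);d[q]=x
        print(n,q,[(round(a["conf"],2),np.round(a["centre"]).tolist(),int(a["region"].sum())) for a in x[:3]])
    out[n]=d
    v=p["image"].copy()
    for q in("cap_center","nozzle_center","dark_nozzle_center","tray"):
        if d[q]: v[d[q][0]["region"]]=v[d[q][0]["region"]]//2+np.array([0,127,0],np.uint8)
    cv2.imwrite(f"pics/m_{n}.png",cv2.resize(v[60:310,80:380,::-1],None,fx=2,fy=2))
pickle.dump(out,open("seg.pkl","wb"))
E
```

```text
top cap_center [(0.5, [184.0, 225.0], 242), (0.44, [140.0, 289.0], 682)]
top nozzle_center [(0.71, [238.0, 308.0], 127), (0.68, [227.0, 335.0], 157)]
top dark_nozzle_center []
top tray [(0.69, [170.0, 234.0], 1185), (0.68, [228.0, 139.0], 2696)]
top stand [(0.98, [172.0, 232.0], 1275)]
top brush [(0.79, [239.0, 232.0], 649)]
top can [(0.79, [138.0, 289.0], 640)]
top hammer [(0.66, [155.0, 135.0], 768), (0.34, [170.0, 228.0], 206), (0.27, [186.0, 226.0], 271)]
side cap_center [(0.5, [161.0, 262.0], 229)]
side nozzle_center [(0.91, [266.0, 221.0], 347)]
side dark_nozzle_center [(0.56, [241.0, 210.0], 315)]
side tray [(0.88, [140.0, 222.0], 1475)]
side stand []
side brush [(0.56, [193.0, 212.0], 488)]
side can [(0.63, [220.0, 317.0], 924), (0.49, [341.0, 264.0], 1232)]
side hammer [(0.78, [128.0, 284.0], 428)]
```

```bash
cat > fit.py <<'E'
from h import *
from scipy.optimize import minimize
o=pickle.load(open("seg.pkl","rb"))
V=[(o[n]["p"],) for n in("top","side")]
def near(rg): return cv2.dilate(rg.astype(np.uint8),np.ones((9,9)))>0
M={}
for n in("top","side"):
    p=o[n]["p"];im=p["image"].astype(int);hsv=cv2.cvtColor(p["image"],cv2.COLOR_RGB2HSV)
    rg=near(o[n]["cap_center"][0]["region"])
    M[n]=((hsv[...,0]<14)&(hsv[...,1]>170)&(hsv[...,2]>90)&rg).astype(float)
    print(n,M[n].sum(),o[n]["cap_center"][0]["region"].sum())
C=40;
def P(n): 
    p=o[n]["p"];return p["intrinsics"],inv(p["world_from_camera"])
def cost(x,masks,L,rad,zf,cf):
    e=0
    for n in masks:
        m=hullmask(proj(*P(n),cyl(cf(x),zf(x),L,rad)))
        e+=np.abs(m-masks[n]).sum()
    return e
def best(f,x0,st):
    b=None
    x0=np.array(x0,float)
    for k in range(4):
        sim=np.vstack([x0]+[x0+np.eye(len(x0))[i]*st[i]*(1 if k%2==0 else -1) for i in range(len(x0))])
        r_=minimize(f,x0,method="Nelder-Mead",options=dict(initial_simplex=sim,xatol=1e-4,fatol=.05,maxiter=400));x0=r_.x
    return r_
t=np.radians(32)
zf=lambda x:np.array([np.sin(t)*np.cos(x[3]),np.sin(t)*np.sin(x[3]),np.cos(t)])
p=o["top"]["p"];g=ray_at_z(p,(225,184),0.15);print(g)
rs=best(lambda x:cost(x,M,.056,.021,zf,lambda x:x[:3]),[g[0],g[1],.15,np.pi],[.02,.02,.02,.4])
print("cap",rs.x.round(4),rs.fun);c=rs.x[:3];z=zf(rs.x)
# cap centre is 10+28=38 mm out from shoulder
sh=c-z*.038;print("shoulder",sh,"(z should be .115)","axis",z)
# nozzles
def near2(rg):return rg.astype(float)
t_=o["top"]["nozzle_center"];s_=o["side"]
for nm,mk in(("brass",{"top":near2(t_[1]["region"]),"side":near2(s_["nozzle_center"][0]["region"])}),("dark",{"top":near2(t_[0]["region"]),"side":near2(s_["dark_nozzle_center"][0]["region"])})):
  for sel in (["top","side"],["top"],["side"]):
    mm={k:mk[k] for k in sel}
    g=ray_at_z(p,(338,228) if nm=="brass" else (307,238),.1)
    rs=best(lambda x:cost(x,mm,.09,.0205,lambda x:np.array([0,1e-6,1.]),lambda x:np.array([x[0],x[1],.057])),g[:2],[.02,.02])
    print(nm,sel,rs.x.round(4),rs.fun)
E
python3 fit.py
python3 - <<'E'
from h import *
o=pickle.load(open("seg.pkl","rb"));p=o["top"]["p"]
rg=o["top"]["tray"][1]["region"].astype(np.uint8)
c,_=cv2.findContours(rg,0,2);bx=cv2.boxPoints(cv2.minAreaRect(max(c,key=cv2.contourArea)))
for b in bx: print(b,ray_at_z(p,b,.032).round(3))
rg=o["side"]["tray"][0]["region"];print(ray_at_z(o["side"]["p"],o["side"]["tray"][0]["centre"][::-1],.02))
for q in("brush","can"): 
  for n in("top","side"):
    print(q,n,ray_at_z(o[n]["p"],o[n][q][0]["centre"][::-1],.015 if q=="brush" else .1).round(3))
E
```

```text
top 234.0 242
side 164.0 229
[0.59691184 0.00216897 0.15      ]
cap [0.6004 0.0077 0.1372 2.8392] 106.59607843137255
shoulder [0.61959748 0.00168396 0.1049349 ] (z should be .115) axis [-0.50587061  0.15782698  0.8480481 ]
brass ['top', 'side'] [ 0.4679 -0.3496] 81.17254901960783
brass ['top'] [ 0.4668 -0.348 ] 45.325490196078434
brass ['side'] [ 0.4687 -0.3508] 20.22745098039216
dark ['top', 'side'] [ 0.4352 -0.2533] 85.23137254901961
dark ['top'] [ 0.4344 -0.2517] 48.635294117647064
dark ['side'] [ 0.4356 -0.2551] 31.725490196078432
[106.29729 213.78381] [0.505 0.399 0.032]
[169.05406 203.32434] [0.541 0.194 0.032]
[176.10811 245.64865] [0.403 0.168 0.032]
[113.35133 256.10812] [0.368 0.371 0.032]
[0.45945399 0.25294668 0.02      ]
brush top [ 0.427 -0.012  0.015]
brush side [ 0.426 -0.018  0.015]
can top [ 0.751 -0.194  0.1  ]
can side [ 0.762 -0.217  0.1  ]
```

View pics/m_top.png

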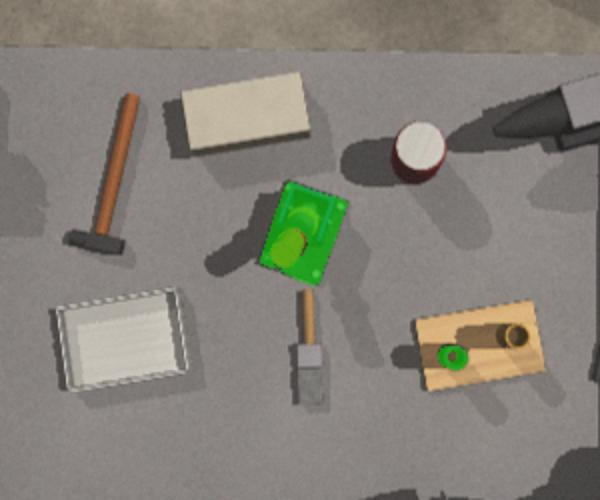

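View pics/m_side.png

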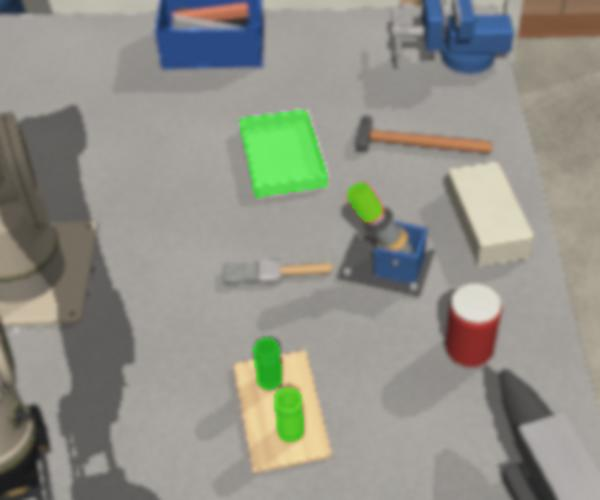

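```bash
cat > fit2.py <<'E'
import io,contextlib
with contextlib.redirect_stdout(io.StringIO()):
    from fit import *
for nm in("color","region"):
  mk={}
  for n in("top","side"):
    h=cv2.cvtColor(o[n]["p"]["image"],cv2.COLOR_RGB2HSV);rg=o[n]["cap_center"][0]["region"]
    mk[n]=rg.astype(float) if nm=="region" else (((h[...,0]<16)|(h[...,0]>174))&(h[...,1]>150)&(h[...,2]>60)&near(rg)).astype(float)
  print(nm,{k:v.sum() for k,v in mk.items()})
  for az0 in(2.8,3.1,3.5):
    rs=best(lambda x:cost(x,mk,.056,.021,zf,lambda x:x[:3]),[.6,.005,.147,az0],[.015,.015,.015,.3])
    z=zf(rs.x);print(rs.x.round(4),rs.fun,(rs.x[:3]-z*.038).round(4))
    rs=best(lambda x:cost(x,mk,.056,.021,lambda x:zf([0,0,0,x[2]]),lambda x:np.array([x[0],x[1],.1472])),[.6,.005,az0],[.015,.015,.3])
    print("  zfix",rs.x.round(4),rs.fun)
E
python3 fit2.py
```

```text
color {'top': np.float64(251.0), 'side': np.float64(192.0)}
[0.6002 0.0072 0.142  2.7933] 72.82745098039216 [6.191e-01 3.000e-04 1.098e-01]
  zfix [0.5996 0.0066 2.793 ] 76.65490196078431
[0.6002 0.0072 0.1409 2.7685] 72.27843137254902 [ 6.190e-01 -2.000e-04  1.087e-01]
  zfix [0.5996 0.0066 2.7926] 76.90196078431373
[0.6001 0.0071 0.1421 2.7643] 72.7764705882353 [ 6.188e-01 -4.000e-04  1.098e-01]
  zfix [0.5996 0.0066 2.794 ] 76.84313725490196
region {'top': np.float64(242.0), 'side': np.float64(229.0)}
[0.5994 0.0078 0.1442 2.8357] 51.792156862745095 [0.6186 0.0017 0.112 ]
  zfix [0.5989 0.0069 2.79  ] 54.1764705882353
[0.5991 0.0075 0.1454 2.7706] 52.196078431372555 [6.178e-01 2.000e-04 1.132e-01]
  zfix [0.5989 0.0069 2.7866] 54.556862745098044
[0.5988 0.0076 0.1452 2.8131] 52.35686274509804 [0.6179 0.0011 0.113 ]
  zfix [0.5989 0.0069 2.7908] 54.18039215686275
```

```bash
cat >> h.py <<'E'
def tgt(y,x):  # rotation matrix with tool y, tool x approx
    y=np.array(y,float);y/=np.linalg.norm(y);x=np.array(x,float);x=x-y*(x@y);x/=np.linalg.norm(x)
    return np.c_[x,y,np.cross(x,y)]
def delta(s,Rt,pt):
    R0=R.from_quat(s["eef_rot"]).as_matrix()
    return np.r_[R0.T@(np.array(pt)-s["ee_pos"]),np.degrees(R.from_matrix(R0.T@Rt).as_rotvec())]
def axis(az,t=np.radians(32)): return np.array([np.sin(t)*np.cos(az),np.sin(t)*np.sin(az),np.cos(t)])
E
python3 - <<'E'
from bench import r
from h import *
np.set_printoptions(precision=4,suppress=True)
s=r.read_state();print(toolT(s))
z=axis(np.radians(161))
c=np.array([.599,.007,.1465])
for sx in(1,-1):
    Rt=tgt(-z,sx*np.cross(z,[0,0,1]));print(sx,Rt[:,0],Rt[:,2],delta(s,Rt,c+z*.16))
print(delta(s,toolT(s)[:3,:3],[.25,-.45,.38]))
E
```

```text
[[ 0.2877  0.0001  0.9577  0.1798]
 [-0.9577 -0.0001  0.2877 -0.5986]
 [ 0.0001 -1.      0.      0.2226]
 [ 0.      0.      0.      1.    ]]
1 [ 0.3256  0.9455 -0.    ] [-0.8018  0.2761 -0.5299] [  -0.5089   -0.0596    0.5068  -12.8836 -139.5136  -40.0002]
-1 [-0.3256 -0.9455  0.    ] [ 0.8018 -0.2761  0.5299] [-0.5089 -0.0596  0.5068 30.9426 34.7767 -9.9663]
[-0.1221 -0.1574  0.1099  0.      0.      0.    ]
```

>>> {"api": "arm_command", "payload": {
  "deltas": [-0.04,-0.06,0.04,0,-10,0,-0.08,-0.11,0.08,0,-20,0,-0.12,-0.16,0.11,0,-30,0,-0.16,-0.16,0.15,0,-40,0,-0.2,-0.16,0.18,0,-50,0,-0.24,-0.16,0.22,0,-60,0,-0.28,-0.16,0.26,0,-70,0,-0.28,-0.16,0.26,0,-70,0],
  "hand": 1,
  "grip_force": 20
}}

```text
time: 2.05
ee_pos: [0.3505, -0.2515, 0.3834]
eef_rot: [0.707, -0.016, 0.017, -0.706]
ft_force: [-0.2, -1.1, 0.0]
width: 0.0873
```

```bash
cat > d1.py <<'E'
from bench import r
from h import *
np.set_printoptions(precision=4,suppress=True)
s=r.read_state();print(s["joint_positions"],s["ee_pos"])
z=axis(np.radians(161));c=np.array([.599,.007,.1465])
Rt=tgt(-z,np.cross(z,[0,0,1]))
for d in (.16,.1,.06,0):
    print(d,delta(s,Rt,c-z*.013+z*d))
E
python3 d1.py
```

```text
[ 0.9895 -0.1222 -0.4171  1.6199 -0.049   1.6315  0.5244] [ 0.3505 -0.2515  0.3834]
0.16 [  0.161    0.112    0.2921 -27.2965 -71.6945 -20.539 ]
0.1 [  0.1914   0.163    0.2832 -27.2965 -71.6945 -20.539 ]
0.06 [  0.2117   0.1969   0.2773 -27.2965 -71.6945 -20.539 ]
0 [  0.2422   0.2479   0.2685 -27.2965 -71.6945 -20.539 ]
```

>>> {"api": "arm_command", "payload": {
  "deltas": [0.02,0.02,0.04,-3.5,-9,-2.6,0.04,0.03,0.08,-7,-18,-5,0.06,0.045,0.11,-10,-27,-8,0.08,0.06,0.15,-14,-36,-10,0.1,0.07,0.19,-17,-45,-13,0.12,0.09,0.22,-21,-54,-15.5,0.14,0.1,0.26,-24,-63,-18,0.161,0.112,0.292,-27.3,-71.7,-20.5]
}}

```text
time: 3.05
ee_pos: [0.5265, 0.0276, 0.2708]
eef_rot: [0.714, 0.506, -0.28, -0.395]
ft_force: [0.2, -1.2, -0.3]
width: 0.0871
```

>>> {"api": "arm_command", "payload": {
  "deltas": [0,0,0,0,0,0,0,0,0,0,0,0]
}}

```text
time: 3.3
ee_pos: [0.5256, 0.0254, 0.2708]
eef_rot: [0.715, 0.503, -0.279, -0.398]
ft_force: [-0.2, -1.0, 0.4]
width: 0.0868
```

```bash
cat > look.py <<'E'
import sys
from bench import r
from h import *
np.set_printoptions(precision=4,suppress=True)
n=sys.argv[1]
for cam in sys.argv[2].split(","):
    s=r.read_state();p=r.camera(cam)
    p["shotstate"]=s
    pickle.dump(p,open(f"{n}_{cam}.pkl","wb"));cv2.imwrite(f"pics/{n}_{cam}.png",p["image"][:,:,::-1])
print(s["time"],s["joint_positions"],s["ee_pos"],s["eef_rot"],s["width"],s["ft_force"])
E
python3 look.py a wrist; python3 d1.py
```

```text
3.3 [ 0.6217 -0.3145 -0.8054  2.0473  0.078   0.8356  0.9734] [0.5256 0.0254 0.2708] [ 0.7147  0.503  -0.2792 -0.3978] 0.086828948504098 [-0.1538 -0.9605  0.413 ]
[ 0.6219 -0.3148 -0.8053  2.0472  0.078   0.8355  0.9735] [0.5257 0.0252 0.271 ]
0.16 [ 0.0066 -0.0016  0.0023 -0.126  -0.6809 -0.3508]
0.1 [ 0.007   0.0584  0.0021 -0.126  -0.6809 -0.3508]
0.06 [ 0.0072  0.0984  0.0021 -0.126  -0.6809 -0.3508]
0 [ 0.0076  0.1584  0.0019 -0.126  -0.6809 -0.3508]
```

View pics/a_wrist.png

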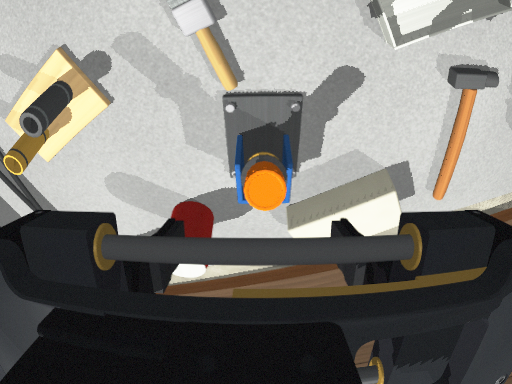

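```bash
cat > ov.py <<'E'
from h import *
from scipy.optimize import minimize
from bench import r
np.set_printoptions(precision=4,suppress=True)
p=pickle.load(open("a_wrist.pkl","rb"));K=p["intrinsics"];cw=inv(toolT(p["shotstate"])@p["hand_eye"])
h=cv2.cvtColor(p["image"],cv2.COLOR_RGB2HSV)
m=((h[...,0]<20)&(h[...,1]>170)&(h[...,2]>120));m[:,:225]=0;m[:,300:]=0;m[:140]=0;m[225:]=0
print(m.sum())
c=np.array([.599,.007,.1465]);z=axis(np.radians(161))
def f(x):
    zz=axis(np.radians(161))
    return np.abs(hullmask(projfish(K,cw,cyl(c+np.array([x[0],x[1],0]),zz,.056,.021)))-m).sum()
b=minimize(f,[0,0],method="Nelder-Mead",options=dict(initial_simplex=[[0,0],[.01,0],[0,.01]]));print(f([0,0]),b.x,b.fun)
v=cv2.resize(p["image"][80:240,170:370,::-1],None,fx=4,fy=4)
for cc,col in((c,(0,255,0)),(c+np.r_[b.x,0],(255,0,255))):
    uv=projfish(K,cw,cyl(cc,z,.056,.021));q=((uv-[170,80]+.5)*4).astype(np.int32)
    cv2.polylines(v,[q[:48]],1,col,1);cv2.polylines(v,[q[48:]],1,col,1)
    # shoulder disc
    uv=projfish(K,cw,cyl(cc-z*.038,z,1e-6,.028));q=((uv-[170,80]+.5)*4).astype(np.int32);cv2.polylines(v,[q[:48]],1,col,1)
# base plate
O=np.r_[(c-z*.038)[:2],0];ex=-np.r_[z[:2],0]/np.hypot(*z[:2]);ey=np.array([-ex[1],ex[0],0])
cv2.imwrite("pics/ov_a.png",v)
E
python3 ov.py
```

```text
1617
193.45098039215685 [ 0.0015 -0.002 ] 91.10196078431372
```

View pics/ov_a.png

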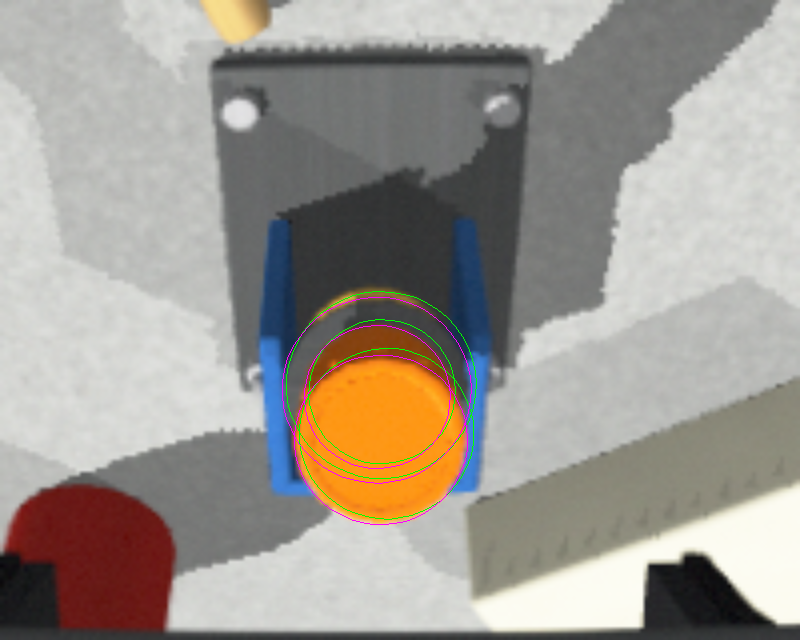

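```bash
cat >> h.py <<'E'
def fishray(p,uv):
    K=p["intrinsics"];T=toolT(p["shotstate"])@p["hand_eye"]
    d=np.array([uv[0]-K[0,2],uv[1]-K[1,2]])/K[0,0];th=np.hypot(*d)
    v=np.r_[d/th*np.sin(th),np.cos(th)];return T[:3,3],T[:3,:3]@v
def fishat(p,uv,z):
    o,d=fishray(p,uv);return o+d*(z-o[2])/d[2]
E
python3 - <<'E'
from h import *
p=pickle.load(open("a_wrist.pkl","rb"))
f=lambda a,b:fishat(p,(170+a/4-.4,80+b/4-.4),.008)
A=f(213,64);B=f(531,58);C=f(240,113);D=f(502,109);E=f(252,375);F=f(495,375)
print(A,B,np.linalg.norm(A-B));
az=lambda v:np.degrees(np.arctan2(v[1],v[0]))
print(az(B-A),az(D-C),az(C-E),az(D-F),"lean az = first two+90")
print(np.mean([C,D,E,F],0),az((C+D)-(E+F)))
E
```

```text
[ 0.55029549 -0.0340753   0.008     ] [0.58419689 0.06824366 0.008     ] 0.10778902701876468
71.66838908146256 71.40776810145299 159.20195254325122 163.47503439465916 lean az = first two+90
[ 0.64455576 -0.00957662  0.008     ] 161.35652518458133
```

```bash
sed -i 's/radians(161)/radians(161.4)/;s/\[.599,.007,.1465\]/[.600,.006,.1465]/' d1.py; python3 d1.py
```

```text
[ 0.6219 -0.3148 -0.8053  2.0472  0.078   0.8355  0.9735] [0.5257 0.0252 0.271 ]
0.16 [ 0.0055 -0.0009  0.0012 -0.1257 -1.0203 -0.5624]
0.1 [ 0.0061  0.0591  0.0011 -0.1257 -1.0203 -0.5624]
0.06 [ 0.0064  0.0991  0.001  -0.1257 -1.0203 -0.5624]
0 [ 0.007   0.1591  0.0008 -0.1257 -1.0203 -0.5624]
```

>>> {"api": "arm_command", "payload": {
  "deltas": [0.006,0.03,0.001,-0.1,-1,-0.6,0.006,0.06,0.001,-0.1,-1,-0.6,0.0065,0.085,0.001,-0.1,-1,-0.6,0.0065,0.1,0.001,-0.1,-1,-0.6,0.0065,0.1,0.001,-0.1,-1,-0.6]
}}

```text
time: 3.98
ee_pos: [0.5767, 0.0138, 0.1844]
eef_rot: [0.71, 0.51, -0.283, -0.395]
ft_force: [-0.1, 0.6, 0.5]
width: 0.0873
```

```bash
python3 d1.py
```

```text
[ 0.7403 -0.0459 -0.9875  2.0715  0.4225  0.6623  0.712 ] [0.5767 0.0138 0.1844]
0.16 [ 0.0002 -0.1019 -0.0006 -0.1403 -0.0035  0.0366]
0.1 [ 0.0001 -0.0419 -0.0007 -0.1403 -0.0035  0.0366]
0.06 [ 0.0001 -0.0019 -0.0008 -0.1403 -0.0035  0.0366]
0 [ 0.0001  0.0581 -0.0009 -0.1403 -0.0035  0.0366]
```

>>> {"api": "arm_command", "payload": {
  "deltas": [0,0.02,-0.001,0,0,0,0,0.04,-0.001,0,0,0,0,0.055,-0.001,0,0,0,0,0.058,-0.001,0,0,0,0,0.058,-0.001,0,0,0]
}}

```text
time: 4.6
ee_pos: [0.6069, 0.0053, 0.1372]
eef_rot: [0.71, 0.511, -0.283, -0.393]
ft_force: [-0.3, 0.4, -0.0]
width: 0.0868
```

```bash
python3 look.py b wrist
```

```text
4.6 [ 0.6939  0.1477 -0.9812  2.0612  0.7413  0.6386  0.469 ] [0.6069 0.0053 0.1372] [ 0.7095  0.5115 -0.2834 -0.3932] 0.08684815915515719 [-0.3055  0.4297 -0.0309]
```

View pics/b_wrist.png

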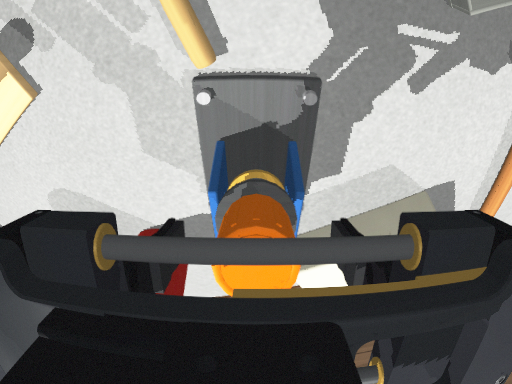

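The cap, at about (256, 255), is centred between the two fingers. I'll close on it.

>>> {"api": "arm_command", "payload": {
  "deltas": [0,0,0,0,0,0,0,0,0,0,0,0,0,0,0,0,0,0,0,0,0,0,0,0,0,0,0,0,0,0],
  "hand": 0,
  "grip_force": 20
}}

```text
time: 5.28
ee_pos: [0.6068, 0.0055, 0.1364]
eef_rot: [0.709, 0.512, -0.284, -0.393]
ft_force: [0.5, 0.6, 1.4]
width: 0.0452
```

>>> {"api": "arm_command", "payload": {
  "deltas": [0,0,0,0,0,0,0,0,0,0,0,0]
}}

```text
time: 5.52
ee_pos: [0.6068, 0.0054, 0.1364]
eef_rot: [0.709, 0.512, -0.284, -0.393]
ft_force: [0.7, 0.2, 0.2]
width: 0.0419
```

```bash
python3 d1.py
```

```text
[ 0.694   0.1495 -0.9817  2.0617  0.7436  0.6382  0.4674] [0.6068 0.0054 0.1364]
0.16 [-0.0013 -0.1591  0.0004 -0.0193  0.1778  0.1101]
0.1 [-0.0015 -0.0991  0.0003 -0.0193  0.1778  0.1101]
0.06 [-0.0015 -0.0591  0.0003 -0.0193  0.1778  0.1101]
0 [-0.0016  0.0009  0.0003 -0.0193  0.1778  0.1101]
```

>>> {"api": "arm_command", "payload": {
  "deltas": [0,-0.012,0,0,0,0,0,-0.03,0,0,0,0,0,-0.05,0,0,0,0,0,-0.07,0,0,0,0,0,-0.09,0,0,0,0,0,-0.11,0,0,0,0,0,-0.12,0,0,0,0,0,-0.12,0,0,0,0]
}}

```text
time: 6.52
ee_pos: [0.5466, 0.0256, 0.2386]
eef_rot: [0.709, 0.512, -0.284, -0.393]
ft_force: [-0.3, 0.1, 0.0]
width: 0.042
```

```bash
python3 look.py c wrist,side; python3 - <<'E'
from bench import r
from h import *
np.set_printoptions(precision=4,suppress=True)
s=r.read_state()
Rt=tgt([0,0,-1],[.95,.31,0])
for P in([.50,.13,.26],[.455,.25,.2],[.455,.28,.05]):
  for x in([.32,.95,0],[.6,.8,0],[.95,.31,0]):
    print(P,x,delta(s,tgt([0,0,-1],x),P))
E
```

```text
6.575 [ 0.733  -0.2406 -0.928   2.0605  0.1309  0.7465  0.947 ] [0.5466 0.0255 0.2379] [ 0.7093  0.5116 -0.2838 -0.3932] 0.04196858287203594 [-1.2094  0.6818 -1.0235]
[0.5, 0.13, 0.26] [0.32, 0.95, 0] [ 0.0846 -0.0599  0.0535 31.9431  0.2193  0.0512]
[0.5, 0.13, 0.26] [0.6, 0.8, 0] [ 0.0846 -0.0599  0.0535 31.6647 17.9966  5.1393]
[0.5, 0.13, 0.26] [0.95, 0.31, 0] [ 0.0846 -0.0599  0.0535 29.5666 52.1023 14.9014]
[0.455, 0.25, 0.2] [0.32, 0.95, 0] [ 0.1843 -0.0516  0.1536 31.9431  0.2193  0.0512]
[0.455, 0.25, 0.2] [0.6, 0.8, 0] [ 0.1843 -0.0516  0.1536 31.6647 17.9966  5.1393]
[0.455, 0.25, 0.2] [0.95, 0.31, 0] [ 0.1843 -0.0516  0.1536 29.5666 52.1023 14.9014]
[0.455, 0.28, 0.05] [0.32, 0.95, 0] [ 0.2128  0.0707  0.241  31.9431  0.2193  0.0512]
[0.455, 0.28, 0.05] [0.6, 0.8, 0] [ 0.2128  0.0707  0.241  31.6647 17.9966  5.1393]
[0.455, 0.28, 0.05] [0.95, 0.31, 0] [ 0.2128  0.0707  0.241  29.5666 52.1023 14.9014]
```

View pics/c_wrist.png

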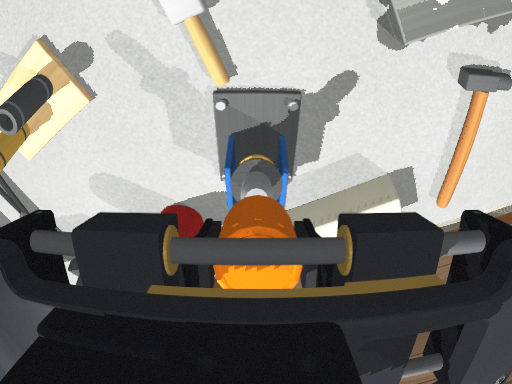

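View pics/c_side.png

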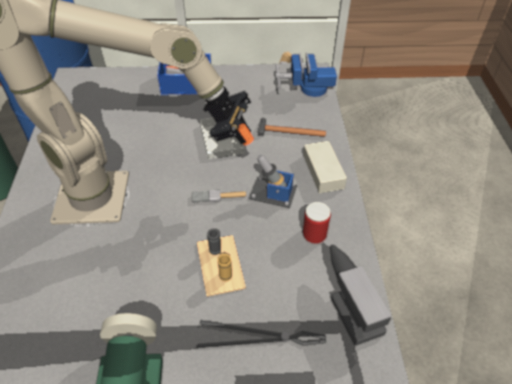

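Wrist view: cap at (257, 240) in the jaws, bare spigot tip below it at (257, 185). Side view: bare spigot at (265, 165). Next I'll check the tray model in the side image.

```bash
python3 - <<'E'
from h import *
o=pickle.load(open("seg.pkl","rb"))
c=np.array([.454,.283]);a=np.radians(10)
ex=np.array([np.cos(a),np.sin(a)]);ey=np.array([-ex[1],ex[0]])
for nm in("top","side"):
    p=o[nm]["p"];v=cv2.resize(p["image"][80:280,80:300,::-1],None,fx=3,fy=3)
    for z in(0,.032):
        P=np.array([np.r_[c+ex*i*.07+ey*j*.1,z] for i,j in((1,1),(1,-1),(-1,-1),(-1,1))])
        q=((proj(p["intrinsics"],inv(p["world_from_camera"]),P)-[80,80]+.5)*3).astype(np.int32)
        cv2.polylines(v,[q],1,(0,255,0) if z else (0,0,255),1)
    cv2.imwrite(f"pics/tray_{nm}.png",v)
E
```

```text
(no output)
```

View pics/tray_top.png

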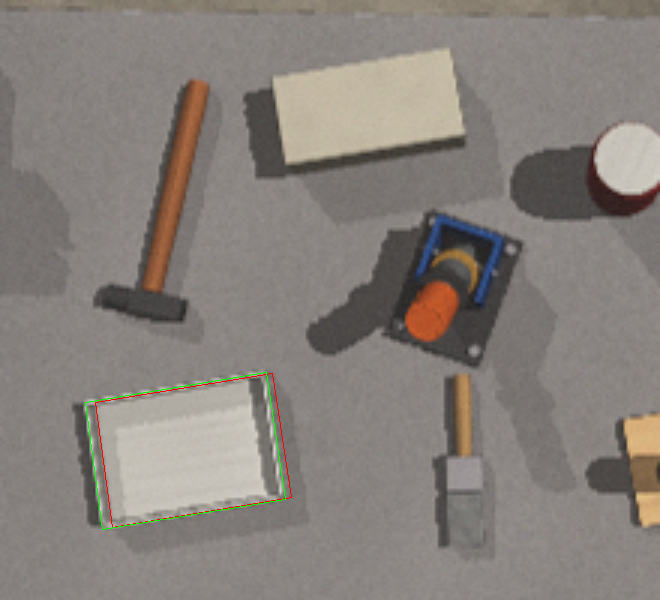

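View pics/tray_side.png

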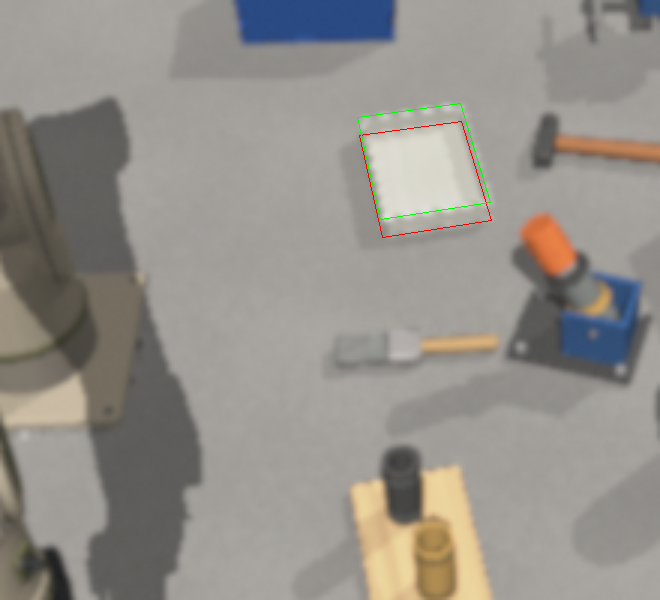

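>>> {"api": "arm_command", "payload": {
  "deltas": [0.02,-0.02,0.02,5,0,0,0.045,-0.03,0.035,10,0,0,0.07,-0.045,0.05,15,0,0,0.095,-0.055,0.07,20,0,0,0.12,-0.055,0.09,25,0,0,0.15,-0.055,0.12,30,0,0,0.185,-0.05,0.16,32,0,0,0.205,-0.04,0.17,32,0,0]
}}

```text
time: 7.62
ee_pos: [0.4528, 0.2741, 0.1799]
eef_rot: [-0.572, -0.413, 0.415, 0.574]
ft_force: [0.2, -1.1, -0.1]
width: 0.0417
```

```bash
python3 look.py d wrist; python3 - <<'E'
from bench import r
from h import *
np.set_printoptions(precision=4,suppress=True)
s=r.read_state()
for P in([.454,.275,.2],[.454,.275,.05],[.454,.275,.024]):
    print(P,delta(s,tgt([0,0,-1],[.32,.95,0]),P))
E
```

```text
7.625 [ 0.3447  0.3571 -1.1531  1.7251  0.3357  1.2844  0.3693] [0.4528 0.2741 0.1799] [-0.5719 -0.4134  0.4152  0.5742] 0.04169593317794411 [ 0.2123 -1.0681 -0.0859]
[0.454, 0.275, 0.2] [ 0.0002 -0.0213 -0.0012 -0.2661  0.3912  0.0056]
[0.454, 0.275, 0.05] [ 0.0002  0.1287 -0.0019 -0.2661  0.3912  0.0056]
[0.454, 0.275, 0.024] [ 0.0002  0.1547 -0.002  -0.2661  0.3912  0.0056]
```

View pics/d_wrist.png

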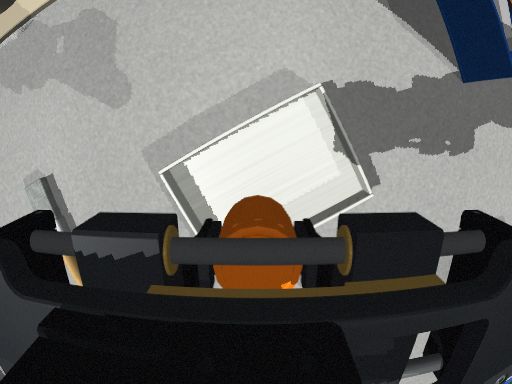

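>>> {"api": "arm_command", "payload": {
  "deltas": [0,0.04,-0.002,-0.3,0,0,0,0.08,-0.002,-0.3,0,0,0,0.115,-0.002,-0.3,0,0,0,0.14,-0.002,-0.3,0,0,0,0.15,-0.002,-0.3,0,0,0,0.154,-0.002,-0.3,0,0,0,0.154,-0.002,-0.3,0,0]
}}

```text
time: 8.55
ee_pos: [0.4565, 0.2718, 0.0286]
eef_rot: [0.575, 0.415, -0.412, -0.572]
ft_force: [0.2, 0.1, -0.2]
width: 0.0421
```

>>> {"api": "arm_command", "payload": {
  "deltas": [0,0.002,0,0,0,0,0,0.003,0,0,0,0]
}}

```text
time: 8.8
ee_pos: [0.4564, 0.2717, 0.0255]
eef_rot: [0.575, 0.415, -0.412, -0.572]
ft_force: [-0.9, -0.7, -0.6]
width: 0.042
```

>>> {"api": "arm_command", "payload": {
  "deltas": [0,0.002,0,0,0,0,0,0.003,0,0,0,0]
}}

```text
time: 9.05
ee_pos: [0.4561, 0.2715, 0.022]
eef_rot: [0.575, 0.415, -0.413, -0.572]
ft_force: [0.5, -0.3, -0.2]
width: 0.0422
```

>>> {"api": "arm_command", "payload": {
  "deltas": [0,0.002,0,0,0,0,0,0.003,0,0,0,0]
}}

```text
time: 9.3
ee_pos: [0.4562, 0.2716, 0.0195]
eef_rot: [0.575, 0.415, -0.413, -0.572]
ft_force: [-4.1, -4.1, 17.1]
width: 0.0418
```

```bash
python3 look.py e wrist,side
```

```text
9.35 [ 0.2015  0.5514 -0.9972  1.8767  0.5507  1.0144  0.2169] [0.4563 0.2716 0.0196] [ 0.5751  0.4146 -0.4127 -0.5718] 0.04228118324179499 [-2.7293 -2.4568  7.8777]
```

View pics/e_wrist.png

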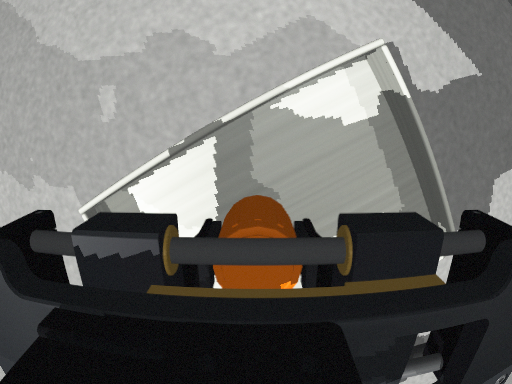

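Contact with the tray floor at the expected height. I'll open the jaws to 0.75 and back off.

>>> {"api": "arm_command", "payload": {
  "deltas": [0,-0.002,0,0,0,0,0,-0.002,0,0,0,0,0,-0.002,0,0,0,0,0,-0.002,0,0,0,0],
  "hand": 0.8
}}

```text
time: 9.9
ee_pos: [0.4561, 0.2716, 0.021]
eef_rot: [0.575, 0.415, -0.413, -0.572]
ft_force: [-0.5, -0.8, 0.2]
width: 0.0682
```

>>> {"api": "arm_command", "payload": {
  "deltas": [0,-0.02,0,0,0,0,0,-0.05,0,0,0,0,0,-0.09,0,0,0,0,0,-0.14,0,0,0,0,0,-0.2,0,0,0,0,0,-0.25,0,0,0,0,0,-0.27,0,0,0,0]
}}

```text
time: 10.78
ee_pos: [0.4549, 0.2732, 0.2954]
eef_rot: [0.575, 0.417, -0.411, -0.571]
ft_force: [0.4, -0.6, -0.5]
width: 0.0697
```

```bash
python3 look.py f wrist,top,side; python3 -c "
from h import *
a=cv2.imread('pics/f_wrist.png');b=cv2.imread('pics/f_top.png');cv2.imwrite('pics/f2.png',cv2.resize(np.hstack([a,b]),(800,300)))"
```

```text
10.875 [ 0.3968  0.265  -1.202   1.5559  0.254   1.4847  0.4369] [0.4551 0.2731 0.2943] [ 0.5751  0.4164 -0.4114 -0.5715] 0.06939784956952097 [-0.2264  1.1572 -0.1922]
```

View pics/f2.png

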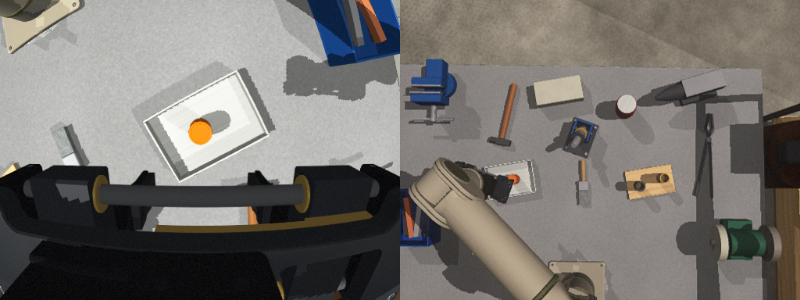

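View pics/f_side.png

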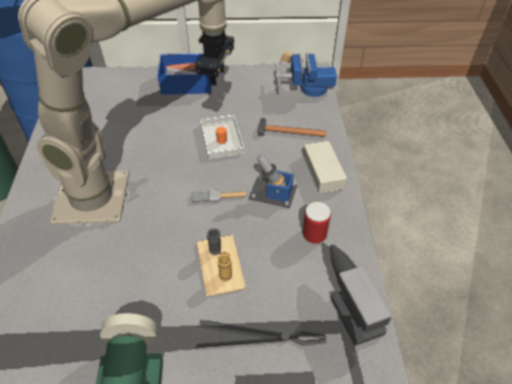

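Cap is standing in the tray (side view 221, 133) and the spigot is bare. Next is the brass nozzle.

```bash
python3 - <<'E'
from bench import r
from h import *
np.set_printoptions(precision=4,suppress=True)
s=r.read_state()
for P,a in(([.46,.12,.29],57),([.46,-.04,.29],40),([.462,-.2,.29],26),([.468,-.35,.25],19)):
    print(P,delta(s,tgt([0,0,-1],[np.cos(np.radians(a)),np.sin(np.radians(a)),0]),P))
E
```

```text
[0.46, 0.12, 0.29] [-0.1431  0.0026 -0.0529  0.3793 14.6422  0.1151]
[0.46, -0.04, 0.29] [-0.295   0.0028 -0.1033  0.3617 31.6421  0.1716]
[0.462, -0.2, 0.29] [-0.4462  0.003  -0.1556  0.3428 45.642   0.2174]
[0.468, -0.35, 0.25] [-0.5867  0.0432 -0.2083  0.3318 52.642   0.2401]
```

>>> {"api": "arm_command", "payload": {
  "deltas": [-0.045,0,-0.018,0,5,0,-0.1,0,-0.036,0,10,0,-0.15,0,-0.055,0,15,0,-0.2,0,-0.072,0,20,0,-0.25,0,-0.09,0,25,0,-0.3,0,-0.105,0,32,0,-0.35,0,-0.122,0,37,0,-0.4,0,-0.14,0,42,0],
  "hand": 1
}}

```text
time: 11.92
ee_pos: [0.4607, -0.1531, 0.291]
eef_rot: [0.685, 0.181, -0.179, -0.683]
ft_force: [1.7, -0.0, 0.6]
width: 0.087
```

```bash
python3 - <<'E'
from bench import r
from h import *
np.set_printoptions(precision=4,suppress=True)
s=r.read_state();print(s["joint_positions"])
for P,a in (([.462,-.2,.29],26),([.468,-.35,.23],19),([.44,-.38,.23],19)):
    print(P,delta(s,tgt([0,0,-1],[np.cos(np.radians(a)),np.sin(np.radians(a)),0]),P))
E
```

```text
[ 1.0847  0.0422 -0.8686  1.6721  0.0332  1.4386  0.7264]
[0.462, -0.2, 0.29] [-0.0219  0.001  -0.0414  0.1705  3.4603  0.1359]
[0.468, -0.35, 0.23] [-0.0906  0.0613 -0.1748  0.1621 10.4603  0.1462]
[0.44, -0.38, 0.23] [-0.1298  0.0612 -0.1871  0.1621 10.4603  0.1462]
```

>>> {"api": "arm_command", "payload": {
  "deltas": [-0.022,0.01,-0.041,0,3,0,-0.045,0.025,-0.085,0,6,0,-0.065,0.04,-0.13,0,9,0,-0.091,0.061,-0.175,0,10.5,0,-0.091,0.061,-0.175,0,10.5,0,-0.091,0.061,-0.175,0,10.5,0]
}}

```text
time: 12.68
ee_pos: [0.4691, -0.3479, 0.2303]
eef_rot: [0.697, 0.119, -0.116, -0.697]
ft_force: [0.6, 0.5, 0.6]
width: 0.087
```

```bash
python3 look.py g wrist
```

```text
12.675 [ 1.1532  0.3174 -0.7284  1.5348  0.2117  1.3674  0.742 ] [ 0.4691 -0.3479  0.2303] [ 0.6974  0.1191 -0.1163 -0.6971] 0.08696057994658768 [0.5912 0.4859 0.6121]
```

View pics/g_wrist.png

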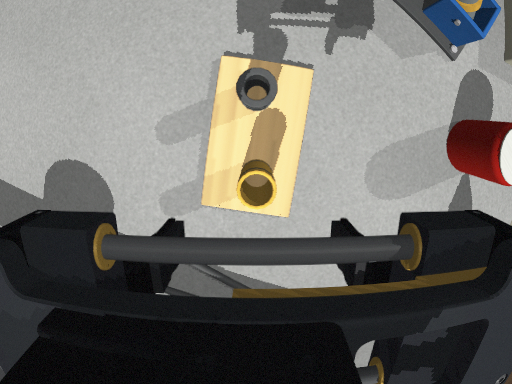

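Wrist view: brass rim at (257, 188), dark rim at (257, 88), in line with the tool's z axis, so the jaws close perpendicular to the line between the two nozzles.

```bash
python3 - <<'E'
from bench import r
from h import *
np.set_printoptions(precision=4,suppress=True)
p=pickle.load(open("g_wrist.pkl","rb"))
im=p["image"];v=im[150:215,225:290]
h=cv2.cvtColor(im,cv2.COLOR_RGB2HSV)
# fit outer rim by projecting circle: overlay
from scipy.optimize import minimize
K=p["intrinsics"];cw=inv(toolT(p["shotstate"])@p["hand_eye"])
g=fishat(p,(256.5,187.5),.102);print(g, fishat(p,(257,88),.102))
c=np.r_[g[:2],.057]
V=cv2.resize(im[140:220,200:320,::-1],None,fx=6,fy=6)
for cc,col in((c,(0,255,0)),(np.array([.468,-.3496,.057]),(255,0,255))):
    uv=projfish(K,cw,cyl(cc,[0,1e-6,1],.09,.0205));q=((uv-[200,140]+.5)*6).astype(np.int32)
    cv2.polylines(V,[q[:48]],1,col,1);cv2.polylines(V,[q[48:]],1,col,1)
cv2.imwrite("pics/g_ov.png",V)
s=r.read_state()
x=[np.cos(np.radians(19)),np.sin(np.radians(19)),0]
for z in(.12,.048):print(delta(s,tgt([0,0,-1],x),[c[0],c[1],z]))
E
```

```text
[ 0.4694 -0.349   0.102 ] [ 0.4377 -0.2561  0.102 ]
[-0.0011  0.111  -0.0011  0.1301  0.2235  0.2428]
[-0.0014  0.183  -0.001   0.1301  0.2235  0.2428]
```

View pics/g_ov.png

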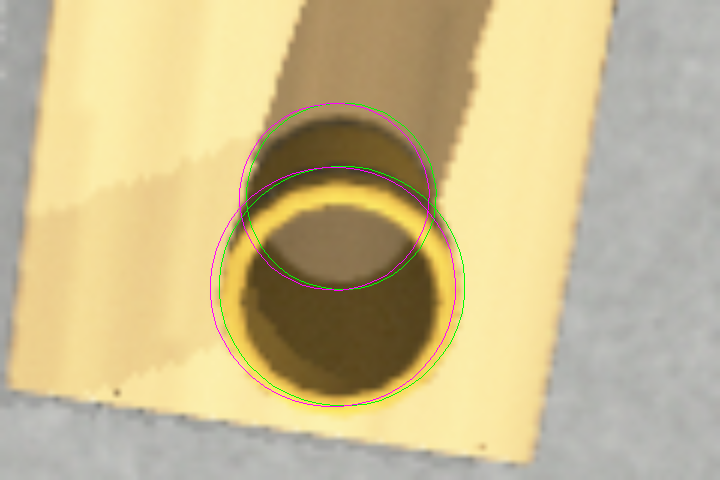

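>>> {"api": "arm_command", "payload": {
  "deltas": [-0.001,0.04,-0.0025,0.1,0.2,0.2,-0.001,0.08,-0.0025,0.1,0.2,0.2,-0.001,0.11,-0.0025,0.1,0.2,0.2,-0.001,0.135,-0.0025,0.1,0.2,0.2,-0.001,0.16,-0.0025,0.1,0.2,0.2,-0.001,0.175,-0.0025,0.1,0.2,0.2,-0.001,0.183,-0.0025,0.1,0.2,0.2,-0.001,0.183,-0.0025,0.1,0.2,0.2]
}}

```text
time: 13.72
ee_pos: [0.4701, -0.3517, 0.0484]
eef_rot: [0.698, 0.117, -0.116, -0.697]
ft_force: [0.0, 0.3, -0.2]
width: 0.087
```

```bash
python3 look.py i wrist
```

```text
13.725 [ 1.1004  0.4958 -0.6678  1.7214  0.3483  1.0445  0.6444] [ 0.4701 -0.3517  0.0484] [ 0.6979  0.1166 -0.1161 -0.697 ] 0.08701781808460908 [ 0.0252  0.3301 -0.1937]
```

View pics/i_wrist.png

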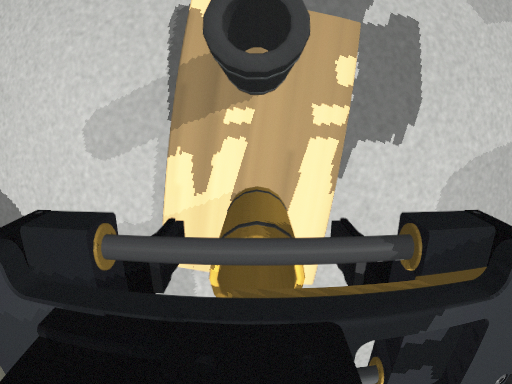

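The brass nozzle is centred between the fingers at (257, 250), and the dark one is clear at (257, 30). Closing.

>>> {"api": "arm_command", "payload": {
  "deltas": [0,0,0,0,0,0,0,0,0,0,0,0,0,0,0,0,0,0,0,0,0,0,0,0,0,0,0,0,0,0,0,0,0,0,0,0,0,0,0,0,0,0],
  "hand": 0,
  "grip_force": 35
}}

```text
time: 14.65
ee_pos: [0.47, -0.3519, 0.0481]
eef_rot: [0.698, 0.116, -0.116, -0.697]
ft_force: [0.6, -0.2, 0.9]
width: 0.0405
```

>>> {"api": "arm_command", "payload": {
  "deltas": [0,-0.02,0,0,0,0,0,-0.05,0,0,0,0,0,-0.1,0,0,0,0,0,-0.15,0,0,0,0,0,-0.2,0,0,0,0,0,-0.25,0,0,0,0,0,-0.26,0,0,0,0,0,-0.26,0,0,0,0]
}}

```text
time: 15.65
ee_pos: [0.4697, -0.3514, 0.3084]
eef_rot: [0.698, 0.117, -0.116, -0.697]
ft_force: [0.3, -0.1, -4.2]
width: 0.0406
```

```bash
python3 look.py j wrist,top,side;python3 -c "
from h import *
a=cv2.imread('pics/j_top.png');b=cv2.imread('pics/j_side.png');cv2.imwrite('pics/j2.png',cv2.resize(np.hstack([a,b]),(800,300)))"
```

```text
15.75 [ 1.1478  0.2953 -0.7337  1.3995  0.1965  1.5223  0.7563] [ 0.469  -0.3513  0.3065] [-0.6973 -0.1158  0.1166  0.6977] 0.04105923462070875 [ 0.3893 -0.1126 -3.9359]
```

View pics/j2.png

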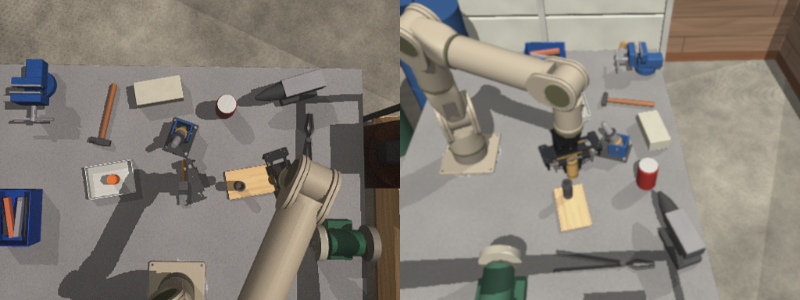

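View pics/j_wrist.png

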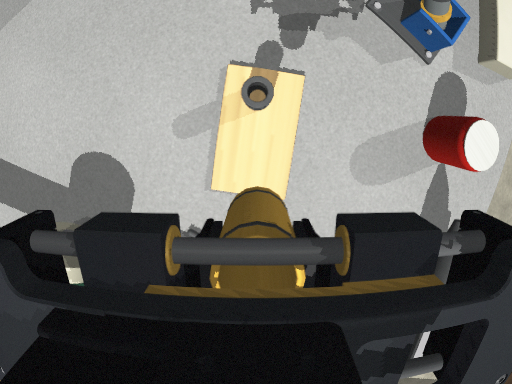

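```bash
cat > d2.py <<'E'
from bench import r
from h import *
import sys
np.set_printoptions(precision=4,suppress=True)
s=r.read_state();print(s["joint_positions"],s["ee_pos"],s["ft_force"])
z=axis(np.radians(161.4));S=np.array([.601,.0056,.1473])-.038*z
Rt=tgt(-z,np.cross(z,[0,0,1]));print("shoulder",S)
def T(d): return S+z*(d-.009)-Rt[:,2]*.001  # TCP for nozzle centre d from shoulder
for d in(.19,.125,.1,.045): print(d,T(d),delta(s,Rt,T(d)))
E
python3 d2.py
python3 - <<'E'
from h import *
p=pickle.load(open("j_wrist.pkl","rb"));K=p["intrinsics"];cw=inv(p["hand_eye"])
V=cv2.resize(p["image"][170:310,180:340,::-1],None,fx=4,fy=4)
for zo,col in((0,(0,255,0)),(.003,(255,0,255))):
    uv=projfish(K,cw,cyl(np.array([0,-.009,zo]),[0,-1,1e-6],.09,.0205));q=((uv-[180,170]+.5)*4).astype(np.int32)
    cv2.polylines(V,[q[:48]],1,col,1);cv2.polylines(V,[q[48:]],1,col,1)
cv2.imwrite("pics/j_ov.png",V)
E
```

```text
[ 1.1478  0.2955 -0.7337  1.3996  0.1965  1.5223  0.7563] [ 0.469  -0.3513  0.3063] [-0.4108 -0.773  -3.0421]
shoulder [ 0.6201 -0.0008  0.1151]
0.19 [0.53   0.0295 0.2691] [  0.1812   0.0374   0.3404 -29.8011 -51.068  -14.6766]
0.125 [0.5626 0.0185 0.214 ] [  0.2086   0.0925   0.3194 -29.8011 -51.068  -14.6766]
0.1 [0.5752 0.0143 0.1928] [  0.2191   0.1136   0.3113 -29.8011 -51.068  -14.6766]
0.045 [0.6028 0.005  0.1461] [  0.2423   0.1602   0.2935 -29.8011 -51.068  -14.6766]
```

View pics/j_ov.png

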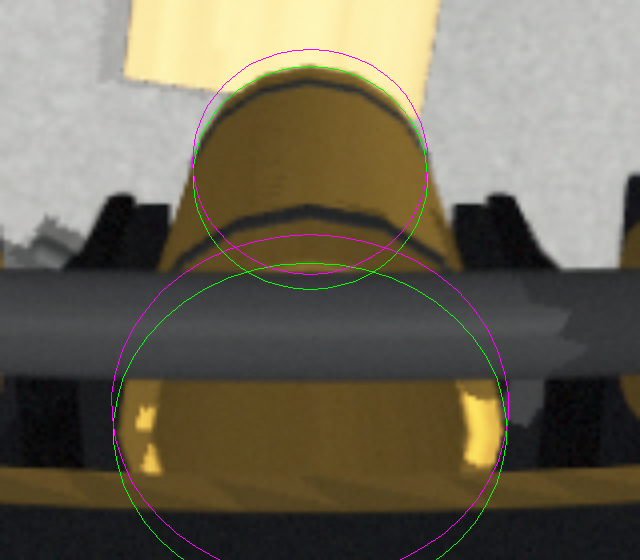

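The held nozzle matches the model: offset about 0 and aligned with the tool axis. Next, the standoff above the spigot.

>>> {"api": "arm_command", "payload": {
  "deltas": [0.02,0,0.043,-3.5,-6.5,-1.8,0.045,0.005,0.085,-7.5,-13,-3.7,0.07,0.01,0.13,-11,-19,-5.5,0.09,0.015,0.17,-15,-25.5,-7.3,0.115,0.02,0.215,-18.5,-32,-9,0.14,0.025,0.26,-22,-38,-11,0.16,0.03,0.3,-26,-45,-13,0.181,0.037,0.34,-29.8,-51.1,-14.7]
}}

```text
time: 16.8
ee_pos: [0.5299, 0.03, 0.2693]
eef_rot: [0.71, 0.512, -0.284, -0.391]
ft_force: [0.0, 0.9, -3.0]
width: 0.0405
```

```bash
sed -i 's/-Rt\[:,2\]\*.001//' d2.py; python3 d2.py
```

```text
[ 0.9168 -0.4096 -1.0054  2.0413 -0.14    0.8118  1.1805] [0.5299 0.03   0.2693] [ 0.0099  0.8899 -2.97  ]
shoulder [ 0.6201 -0.0008  0.1151]
0.19 [0.5292 0.0298 0.2686] [-0.0004  0.0003  0.0009  0.1993  0.2853 -0.016 ]
0.125 [0.5618 0.0188 0.2134] [-0.0004  0.0653  0.0011  0.1993  0.2853 -0.016 ]
0.1 [0.5744 0.0146 0.1922] [-0.0004  0.0903  0.0012  0.1993  0.2853 -0.016 ]
0.045 [0.602  0.0053 0.1456] [-0.0004  0.1453  0.0014  0.1993  0.2853 -0.016 ]
```

>>> {"api": "arm_command", "payload": {
  "deltas": [0,0.03,0.001,0.2,0.3,0,0,0.055,0.001,0.2,0.3,0,0,0.065,0.001,0.2,0.3,0,0,0.065,0.001,0.2,0.3,0]
}}

```text
time: 17.3
ee_pos: [0.5616, 0.0174, 0.2134]
eef_rot: [0.71, 0.509, -0.282, -0.396]
ft_force: [-0.3, -0.2, -3.5]
width: 0.041
```

```bash
python3 d2.py; python3 look.py k wrist,side,top; cat > ovk.py <<'E'
from h import *
import sys
n=sys.argv[1]
z=axis(np.radians(161.4));S=np.array([.601,.0056,.1473])-.038*z
for cam in("wrist","side","top"):
    p=pickle.load(open(f"{n}_{cam}.pkl","rb"));K=p["intrinsics"]
    s=p["shotstate"];T=toolT(s)
    if cam=="wrist": cw=inv(T@p["hand_eye"]);pr=projfish;o,w,f=(180,100),(160,150),4
    else: cw=inv(p["world_from_camera"]);pr=proj;o,w,f=((215,115),(110,90),7) if cam=="side" else ((180,130),(110,90),7)
    V=cv2.resize(p["image"][o[1]:o[1]+w[1],o[0]:o[0]+w[0],::-1],None,fx=f,fy=f,interpolation=cv2.INTER_CUBIC)
    def ring(c,ax,rad,col):
        uv=pr(K,cw,cyl(c,ax,1e-6,rad))[:48];cv2.polylines(V,[((uv-o+.5)*f).astype(np.int32)],1,col,1)
    ring(S,z,.028,(0,255,0));ring(S,z,.015,(0,255,0));ring(S+z*.046,z,.015,(0,255,0));ring(S+z*.06,z,.01,(0,255,0))
    y=T[:3,1];c=T[:3,3]-y*.009
    ring(c+y*.045,y,.0205,(255,0,255));ring(c-y*.045,y,.0205,(255,0,255))
    cv2.imwrite(f"pics/{n}_ov_{cam}.png",V)
E
python3 ovk.py k
```

```text
[ 1.1212 -0.2634 -1.2446  2.0564  0.0113  0.6746  1.0577] [0.5616 0.0174 0.2134] [-0.2711 -0.1968 -3.4875]
shoulder [ 0.6201 -0.0008  0.1151]
0.19 [0.5292 0.0298 0.2686] [ 0.0013 -0.0651  0.0004 -0.2301 -0.2846 -0.0493]
0.125 [0.5618 0.0188 0.2134] [ 0.0014 -0.0001  0.0001 -0.2301 -0.2846 -0.0493]
0.1 [0.5744 0.0146 0.1922] [ 0.0014  0.0249  0.     -0.2301 -0.2846 -0.0493]
0.045 [0.602  0.0053 0.1456] [ 0.0014  0.0799 -0.0002 -0.2301 -0.2846 -0.0493]
17.4 [ 1.1194 -0.265  -1.2427  2.055   0.0108  0.6749  1.0582] [0.5622 0.0177 0.2148] [ 0.7107  0.509  -0.2819 -0.3954] 0.04123111522282533 [-0.3529 -0.6559 -3.2612]
```

View pics/k_ov_wrist.png

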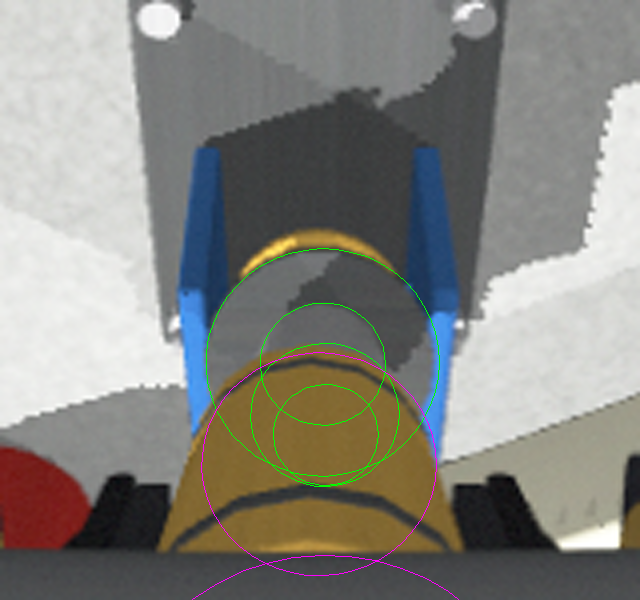

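View pics/k_ov_side.png

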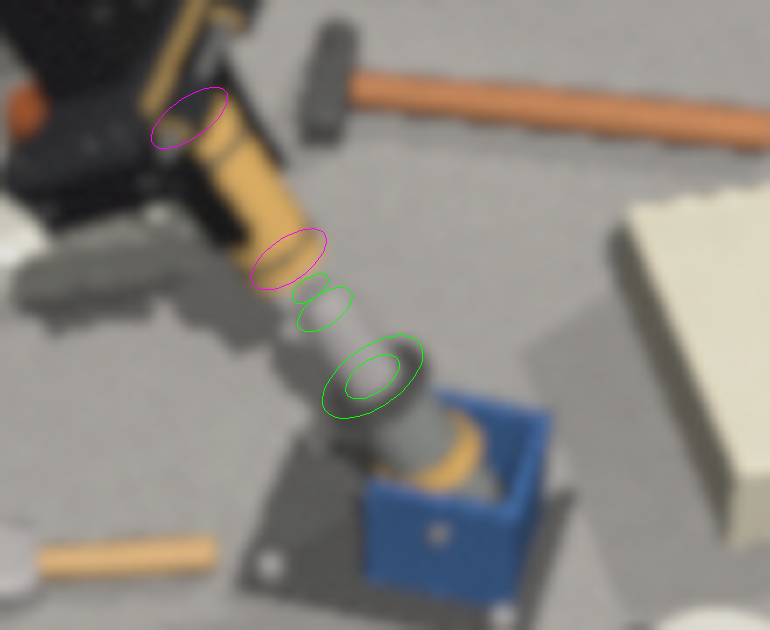

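View pics/k_ov_top.png

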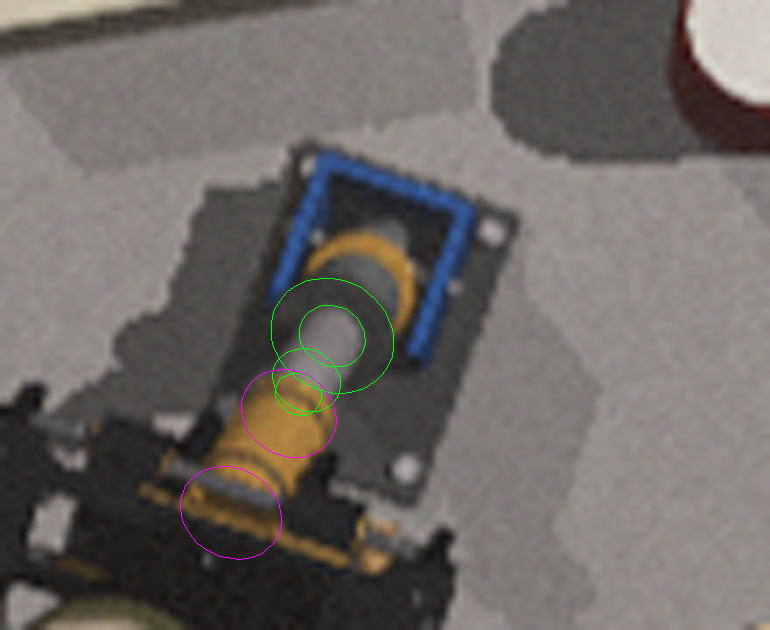

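```bash
python3 - <<'E'
from h import *
a=cv2.imread("pics/k_side.png")[120:185,225:295];b=cv2.imread("pics/k_top.png")[150:215,195:265]
cv2.imwrite("pics/k_z.png",np.hstack([cv2.resize(x,None,fx=5.7,fy=5.7,interpolation=cv2.INTER_CUBIC) for x in(a,b)]))
E
```

```text
(no output)
```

View pics/k_z.png

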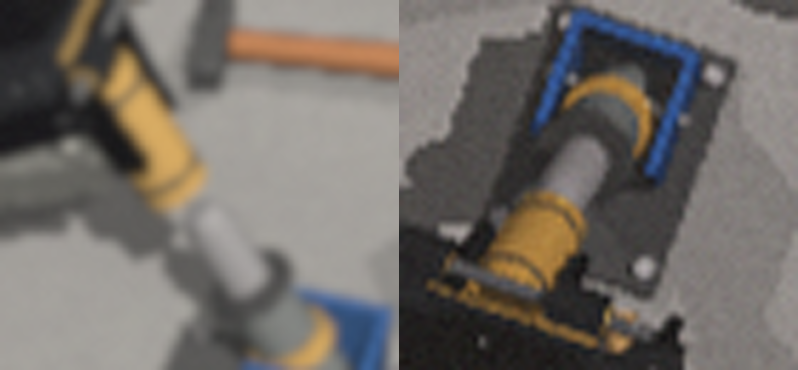

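```bash
cat > strip.py <<'E'
from h import *
import sys
n=sys.argv[1]
z=axis(np.radians(161.4));S=np.array([.601,.0056,.1473])-.038*z
out=[]
for cam in("side","top"):
    p=pickle.load(open(f"{n}_{cam}.pkl","rb"));K=p["intrinsics"];cw=inv(p["world_from_camera"]);cp=p["world_from_camera"][:3,3]
    v=np.cross(z,cp-S);v/=np.linalg.norm(v)   # perp to axis and view
    ds=np.arange(.18,-.02,-.0005);us=np.arange(-.04,.04,.0004)
    P=(S+ds[:,None,None]*z+us[None,:,None]*v)
    uv=proj(K,cw,P.reshape(-1,3)).reshape(len(ds),len(us),2).astype(np.float32)
    st=cv2.remap(p["image"][:,:,::-1],uv[...,0],uv[...,1],cv2.INTER_CUBIC)
    st=cv2.resize(st,(390,580));cv2.line(st,(195,0),(195,580),(0,255,0),1)
    for k in range(0,20): cv2.line(st,(0,int(k*29)),(6,int(k*29)),(0,0,255),1)
    for mm in(-20.5,-15,15,20.5): cv2.line(st,(int(195+mm*4.875),0),(int(195+mm*4.875),580),(255,0,0),1)
    print(cam,"right dir",v.round(2))
    out.append(st)
cv2.imwrite(f"pics/{n}_strip.png",np.hstack(out))
E
python3 strip.py k
```

```text
side right dir [0.83 0.36 0.42]
top right dir [0.49 0.87 0.11]
```

View pics/k_strip.png

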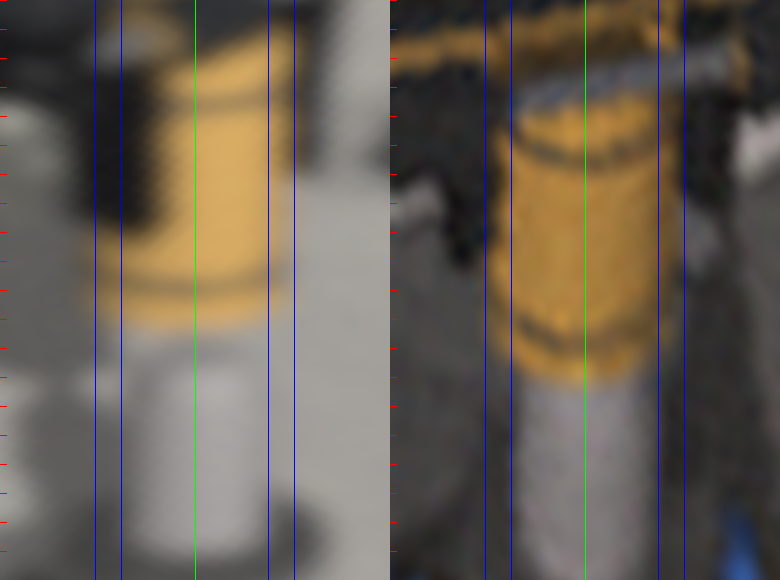

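Nozzle and spigot are collinear within about 1 mm in both views. I'll nudge the tool by that much and advance.

>>> {"api": "arm_command", "payload": {
  "deltas": [0.001,0.01,-0.0007,-0.2,-0.3,0,0.001,0.02,-0.0007,-0.2,-0.3,0,0.001,0.025,-0.0007,-0.2,-0.3,0,0.001,0.03,-0.0007,-0.2,-0.3,0]
}}

```text
time: 17.95
ee_pos: [0.5786, 0.0134, 0.1903]
eef_rot: [0.711, 0.511, -0.283, -0.392]
ft_force: [-0.2, 0.0, -3.0]
width: 0.041
```

```bash
python3 d2.py; python3 look.py l wrist,side,top; python3 strip.py l
```

```text
[ 1.2937 -0.1621 -1.4511  2.055   0.1881  0.6199  0.9243] [0.5786 0.0134 0.1903] [-0.1856  0.028  -3.0184]
shoulder [ 0.6201 -0.0008  0.1151]
0.19 [0.5292 0.0298 0.2686] [-0.0004 -0.094   0.0024  0.1972  0.0743 -0.0774]
0.125 [0.5618 0.0188 0.2134] [-0.0003 -0.029   0.0026  0.1972  0.0743 -0.0774]
0.1 [0.5744 0.0146 0.1922] [-0.0003 -0.004   0.0027  0.1972  0.0743 -0.0774]
0.045 [0.602  0.0053 0.1456] [-0.0002  0.051   0.0029  0.1972  0.0743 -0.0774]
18.05 [ 1.2936 -0.161  -1.4508  2.0552  0.1877  0.6199  0.9248] [0.5785 0.0134 0.19  ] [ 0.7108  0.5107 -0.2827 -0.3925] 0.04076497974323105 [-0.7103  0.0798 -2.3151]
side right dir [0.83 0.36 0.42]
top right dir [0.49 0.87 0.11]
```

View pics/l_strip.png

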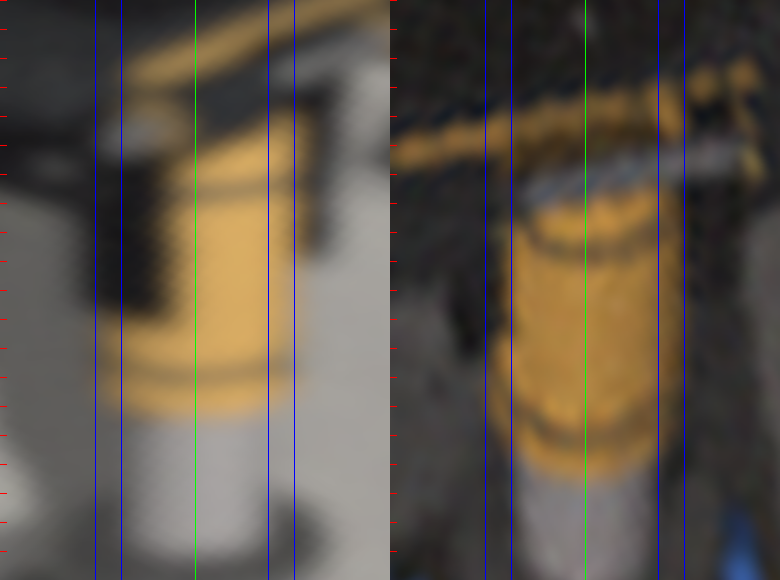

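Alignment is good, but joint 3 is at -1.451, close to its -1.47 limit. I'll back off along the axis and turn the tool about the nozzle's own axis to swing the elbow back.

>>> {"api": "arm_command", "payload": {
  "deltas": [0,-0.02,0,0,0,0,0,-0.045,0,0,0,0,0,-0.05,0,0,8,0,0,-0.05,0,0,16,0,0,-0.05,0,0,24,0,0,-0.05,0,0,30,0]
}}

```text
time: 18.85
ee_pos: [0.5534, 0.0227, 0.2331]
eef_rot: [0.76, 0.391, -0.087, -0.512]
ft_force: [1.0, -0.9, -4.5]
width: 0.0406
```

```bash
python3 d2.py
```

```text
[ 1.119  -0.366  -1.1958  2.0506 -0.1478  0.7146  0.6634] [0.5534 0.0227 0.2331] [ 0.9738 -0.9406 -4.4646]
shoulder [ 0.6201 -0.0008  0.1151]
0.19 [0.5292 0.0298 0.2686] [ -0.0021  -0.0435   0.0016   0.2133 -30.1203   0.0622]
0.125 [0.5618 0.0188 0.2134] [ -0.0022   0.0215   0.0018   0.2133 -30.1203   0.0622]
0.1 [0.5744 0.0146 0.1922] [ -0.0023   0.0465   0.0019   0.2133 -30.1203   0.0622]
0.045 [0.602  0.0053 0.1456] [ -0.0024   0.1015   0.0021   0.2133 -30.1203   0.0622]
```

```bash
cat > kin.py <<'E'
from h import *
from scipy.optimize import least_squares
import glob,itertools,os
def load():
    D=[]
    for f in glob.glob("[a-z]_*.pkl"):
        p=pickle.load(open(f,"rb"));s=p["shotstate"];D.append((s["joint_positions"],s["ee_pos"],R.from_quat(s["eef_rot"]).as_matrix()))
    from bench import r
    s=r.read_state();D.append((s["joint_positions"],s["ee_pos"],R.from_quat(s["eef_rot"]).as_matrix()))
    D.append((np.array([1.25640706,.33286036,-.06467193,1.46094365,.02163281,1.34989177,-.08853128]),np.array([.17964825,-.59822308,.22175995]),R.from_quat([-.56710473,.42242812,-.42158708,.56763637]).as_matrix()))
    return D
def Rm(ax,q): return R.from_rotvec(np.array(ax)*q).as_matrix()
Z=[0,0,1];Y=[0,1,0]
def fk(q,x,sg):
    # x: d1, a2,d2, a3?,...
    d1,a1,a2,d2,a3,d5,a5,a6,d7=x[:9]
    T=np.zeros(3);M=Rm(Z,sg[0]*q[0]);p=np.array([0,0,d1])+M@[a1,0,0]
    M=M@Rm(Y,q[1]);p=p+M@[0,0,d2]
    M=M@Rm(Z,sg[1]*q[2]);p=p+M@[a2,0,0]
    M=M@Rm(Y,q[3]);p=p+M@[a3,0,d5]
    M=M@Rm(Z,sg[2]*q[4]);p=p+M@[a5,0,0]
    M=M@Rm(Y,q[5]);p=p+M@[a6,0,0]
    M=M@Rm(Z,sg[3]*q[6]);p=p+M@[0,0,d7]
    M=M@Rm(Z,x[9])@np.array([[1,0,0],[0,0,1],[0,-1,0]]).T  # tool y = flange z
    return p,M
if __name__=="__main__":
    D=load();best=None
    for sg in itertools.product([-1],[1,-1],[1,-1],[1,-1]):
      for o in (0,np.pi/2,np.pi,-np.pi/2):
        def res(x):
            e=[]
            for q,p,M in D:
                a,b=fk(q,x,sg);e+=list(a-p)+list(.2*R.from_matrix(b.T@M).as_rotvec())
            return np.array(e)
        s=least_squares(res,[.35,0,0,.42,0,.4,0,0,.25,o],loss="soft_l1",f_scale=.05,max_nfev=60)
        rm=np.sqrt(np.mean(res(s.x)**2))
        if best is None or rm<best[0]: best=(rm,sg,s.x);print(rm,sg,s.x.round(4))
    pickle.dump(best,open("kinfit.pkl","wb"))
E
python3 kin.py
```

```text
0.1251001619063736 (-1, 1, 1, 1) [-0.1442  0.535  -0.2978  1.5141  1.2205  0.0683 -0.6764  0.2583  0.5615
 -0.3375]
0.11434913494601087 (-1, 1, 1, -1) [-0.1442  0.535  -0.2978  1.5141  1.2205  0.0683 -0.6764  0.2583  0.5615
  0.8963]
0.11434913237153095 (-1, 1, 1, -1) [-0.1442  0.535  -0.2978  1.5141  1.2205  0.0683 -0.6764  0.2583  0.5615
  0.8963]
0.06338273913690984 (-1, -1, 1, 1) [ 0.1465  0.0641  0.1517  0.3686  0.3168  0.3752 -0.4096  0.0871  0.2368
  1.4973]
0.06338272825309729 (-1, -1, 1, 1) [ 0.1465  0.0641  0.1517  0.3686  0.3168  0.3752 -0.4096  0.0871  0.2368
  1.4973]
0.0459723630191773 (-1, -1, 1, -1) [ 0.1465  0.0641  0.1517  0.3686  0.3168  0.3752 -0.4096  0.0871  0.2368
  3.0079]
0.005923623563145065 (-1, -1, -1, -1) [ 0.2745  0.0265 -0.0711  0.4739 -0.0134  0.4873  0.0304 -0.0379  0.3944
  3.1416]
0.0059236235613017605 (-1, -1, -1, -1) [ 0.2745  0.0265 -0.0711  0.4739 -0.0134  0.4873  0.0304 -0.0379  0.3944
  3.1416]
```

```bash
cat > kin2.py <<'E'
from kin import *
AX=[Z,Y,Z,Y,Z,Y,Z];SG=[-1,1,-1,1,-1,1,-1]
TL=Rm(Z,np.pi)@np.array([[1,0,0],[0,0,1],[0,-1,0]]).T
def mats(q):
    M=np.eye(3);L=[M]
    for a,s,x in zip(AX,SG,q): M=M@Rm(a,s*x);L.append(M)
    return L
def fk2(q,t):
    L=mats(q);return sum(L[i]@t[3*i:3*i+3] for i in range(8)),L[-1]@TL
def jac(q,t):
    L=mats(q);pts=[L[0]@t[:3]]
    for i in range(1,8): pts.append(pts[-1]+L[i]@t[3*i:3*i+3])
    J=np.zeros((6,7))
    for i in range(7):
        w=L[i]@np.array(AX[i])*SG[i];J[:3,i]=np.cross(w,pts[-1]-pts[i]);J[3:,i]=w
    return J
if __name__=="__main__":
    D=load();A=[];b=[]
    for q,p,M in D:
        A.append(np.hstack(mats(q)));b.append(p)
        e=R.from_matrix((mats(q)[-1]@TL).T@M).magnitude()
        if e>.01: print("rot err",e)
    A=np.vstack(A);b=np.hstack(b)
    # ridge toward prior
    pr=np.zeros(24);pr[2]=.28;pr[8]=.47;pr[14]=.45;pr[23]=.38
    lam=1e-2
    t=pr+np.linalg.lstsq(np.vstack([A,lam*np.eye(24)]),np.r_[b-A@pr,np.zeros(24)],rcond=None)[0]
    print(t.reshape(8,3).round(4),np.sqrt(np.mean((A@t-b)**2)),len(D))
    pickle.dump(t,open("t.pkl","wb"))
E
python3 kin2.py
```

```text
[[-0.000e+00  0.000e+00  2.691e-01]
 [ 1.000e-04 -1.090e-02 -1.090e-02]
 [-0.000e+00 -1.090e-02  4.594e-01]
 [-0.000e+00 -1.180e-02 -1.060e-02]
 [ 2.000e-04 -1.180e-02  4.700e-01]
 [-1.000e-04 -2.000e-04  2.000e-02]
 [ 0.000e+00 -2.000e-04 -1.400e-02]
 [ 0.000e+00 -0.000e+00  3.660e-01]] 2.6632674169459265e-06 23
```

```bash
cat > sim.py <<'E'
from kin2 import *
t=pickle.load(open("t.pkl","rb"))
def sim(q,pt,Rt,n=200,lam=0.,null=0.,rest=None,W=None):
    q=np.array(q,float);p0,R0=fk2(q,t);rv=R.from_matrix(R0.T@Rt).as_rotvec()
    Wi=np.eye(7) if W is None else np.diag(W)
    tr=[]
    for k in range(1,n+1):
        a=k/n;pk=p0+a*(np.array(pt)-p0);Rk=R0@R.from_rotvec(rv*a).as_matrix()
        for _ in range(2):
            p,M=fk2(q,t);dx=np.r_[pk-p,R.from_matrix(Rk@M.T).as_rotvec()]
            J=jac(q,t);Jp=Wi@J.T@np.linalg.inv(J@Wi@J.T+lam*np.eye(6))
            dq=Jp@dx
            if null and _==0: dq+=(np.eye(7)-Jp@J)@(rest-q)*null
            q=q+dq
        tr.append(q.copy())
    return q,np.array(tr)
def st(f): s=pickle.load(open(f,"rb"))["shotstate"];return s["joint_positions"],s["ee_pos"],R.from_quat(s["eef_rot"]).as_matrix()
if __name__=="__main__":
    np.set_printoptions(precision=3,suppress=True)
    for a,b in(("k_top","l_wrist"),("a_wrist","b_wrist"),("b_wrist","c_wrist"),("c_wrist","d_wrist"),("e_wrist","f_wrist"),("g_wrist","i_wrist"),("i_wrist","j_wrist"),("d_wrist","e_wrist")):
        A=st(a+".pkl");B=st(b+".pkl")
        q,_=sim(A[0],B[1],B[2]);print(a,b,"\n",A[0],"\n",B[0],"\n",q)
E
python3 sim.py
```

```text
k_top l_wrist 
 [ 1.119 -0.265 -1.243  2.055  0.011  0.675  1.058] 
 [ 1.294 -0.162 -1.451  2.055  0.188  0.62   0.924] 
 [ 1.325 -0.192 -1.465  2.055  0.128  0.613  0.974]
a_wrist b_wrist 
 [ 0.622 -0.315 -0.805  2.047  0.078  0.836  0.973] 
 [ 0.694  0.148 -0.981  2.061  0.741  0.639  0.469] 
 [ 0.662  0.14  -0.947  2.062  0.729  0.634  0.477]
b_wrist c_wrist 
 [ 0.694  0.148 -0.981  2.061  0.741  0.639  0.469] 
 [ 0.733 -0.242 -0.928  2.06   0.13   0.747  0.947] 
 [ 0.696 -0.234 -0.899  2.061  0.15   0.75   0.93 ]
c_wrist d_wrist 
 [ 0.733 -0.242 -0.928  2.06   0.13   0.747  0.947] 
 [ 0.345  0.357 -1.153  1.725  0.336  1.284  0.369] 
 [ 0.352  0.362 -1.164  1.725  0.342  1.286  0.364]
e_wrist f_wrist 
 [ 0.202  0.551 -0.997  1.877  0.551  1.014  0.217] 
 [ 0.397  0.264 -1.203  1.555  0.253  1.486  0.437] 
 [ 0.395  0.262 -1.199  1.555  0.251  1.486  0.439]
g_wrist i_wrist 
 [ 1.153  0.317 -0.728  1.535  0.212  1.367  0.742] 
 [ 1.1    0.496 -0.668  1.721  0.348  1.045  0.644] 
 [ 1.1    0.496 -0.667  1.721  0.348  1.044  0.645]
i_wrist j_wrist 
 [ 1.1    0.496 -0.668  1.721  0.348  1.045  0.644] 
 [ 1.148  0.294 -0.734  1.397  0.196  1.523  0.756] 
 [ 1.146  0.293 -0.732  1.397  0.195  1.523  0.757]
d_wrist e_wrist 
 [ 0.345  0.357 -1.153  1.725  0.336  1.284  0.369] 
 [ 0.202  0.551 -0.997  1.877  0.551  1.014  0.217] 
 [ 0.202  0.552 -0.997  1.877  0.551  1.014  0.217]
```

```bash
cat > plan.py <<'E'
from sim import *
from bench import r
np.set_printoptions(precision=3,suppress=True)
lo=np.array([-2.6,-.5,-1.47,.16,-1.27,.06,-2.6]);hi=np.array([2.6,2.12,1.34,2.42,4.41,2.06,2.6])
s=r.read_state();q0=s["joint_positions"]
z=axis(np.radians(161.4));S=np.array([.6015,.0056,.1475])-.038*z
def Rt(az,tilt,laz=161.4):
    zz=axis(np.radians(laz),np.radians(tilt));return tgt(-zz,[np.cos(np.radians(az)),np.sin(np.radians(az)),0])
def T(d): return S+z*(d-.009)
def run(wps,n=40):
    q=q0;m=9;tr=[]
    for p,Rr in wps:
        q,t_=sim(q,p,Rr,n=n)
        if not np.all(np.isfinite(q)) or np.abs(q).max()>5: return -9,q,None
        tr.append(t_);m=min(m,np.minimum(t_-lo,hi-t_).min())
    return m,q,tr
az0=41
print(run([(T(.045),Rt(az0,32))],100)[:2])
print(run([(T(.13),Rt(71,32)),(T(.045),Rt(71,32))],100)[:2])
if __name__=="__main__":
    rng=np.random.default_rng(0);res=[]
    for i in range(1500):
        p1=np.array([rng.uniform(.35,.6),rng.uniform(-.45,.35),rng.uniform(.25,.42)]);t1=rng.uniform(-5,40)
        p2=np.array([rng.uniform(.35,.6),rng.uniform(-.45,.35),rng.uniform(.25,.42)]);t2=rng.uniform(-5,40)
        a=rng.uniform(-30,80)
        w=[(p1,Rt(az0,t1)),(p2,Rt(a,t2)),(T(.13),Rt(a,32)),(T(.045),Rt(a,32))]
        try: m,q,tr=run(w,15)
        except Exception: continue
        res.append((m,p1,t1,p2,t2,a,q))
    res.sort(key=lambda x:-x[0])
    for x in res[:8]: print(*x)
    pickle.dump(res[:20],open("plan.pkl","wb"))
E
python3 plan.py
```

```text
(np.float64(-0.36793185279968976), array([ 1.778, -0.29 , -1.838,  2.053, -0.079,  0.5  ,  0.7  ]))
(np.float64(-0.4765646728514077), array([ 1.855, -0.218, -1.947,  2.054,  0.09 ,  0.504,  1.021]))
0.19083930360263401 [ 0.577 -0.439  0.353] -0.6204788515317148 [0.568 0.318 0.256] 0.9967607666008629 61.60371386643351 [ 0.802  0.14  -1.09   2.059  0.727  0.656  0.339]
0.19068172652985077 [ 0.593 -0.376  0.31 ] 0.6086329887601307 [0.46  0.305 0.413] 6.017450866627815 -15.2347038504902 [ 0.776  0.133 -1.062  2.06   0.716  0.652 -1.01 ]
0.17714382988549043 [ 0.513 -0.289  0.314] -4.681043950891125 [0.578 0.223 0.266] 25.805587966304763 24.096534866721683 [ 0.798  0.139 -1.086  2.059  0.725  0.655 -0.258]
0.17436642083892984 [ 0.485 -0.368  0.312] -1.7913147782848031 [0.554 0.333 0.366] 12.165545883800867 51.74022395665993 [ 0.781  0.134 -1.068  2.06   0.718  0.653  0.196]
0.17146396840112393 [ 0.497 -0.444  0.256] 10.984279603049051 [ 0.598 -0.172  0.386] -3.3884452506263947 -23.04672627974795 [ 0.624  0.102 -0.899  2.065  0.665  0.633 -1.14 ]
0.16948699657167915 [ 0.526 -0.428  0.325] 13.829524744142855 [0.584 0.247 0.33 ] 20.273846789935867 -14.1372509577209 [ 0.792  0.137 -1.079  2.059  0.723  0.654 -0.992]
0.1694731691355022 [ 0.528 -0.212  0.389] -2.1662504547487393 [0.513 0.228 0.279] 2.1929421507677906 -29.962805143326587 [ 0.689  0.114 -0.968  2.062  0.685  0.64  -1.293]
0.16919606783721708 [ 0.561 -0.263  0.262] 12.946842521752515 [0.479 0.267 0.371] -4.317152286623369 8.770622603757886 [ 0.811  0.142 -1.1    2.059  0.731  0.658 -0.54 ]
```

```bash
cat > plan2.py <<'E'
from plan import *
def show(w,n=60):
    m,q,tr=run(w,n);print("min",round(m,3))
    for (p,_),x in zip(w,tr): mm=np.minimum(x-lo,hi-x);print(np.round(p,3),"end",x[-1],"margins",mm.min(0))
for a in(41,):
  for p1,p2 in(([.53,-.25,.36],[.5,.25,.33]),([.53,-.3,.33],[.52,.3,.33]),([.55,-.3,.33],[.57,.25,.3]),([.55,-.2,.33],[.57,.2,.3]),([.55,-.3,.33],[.6,.2,.33])):
    print(p1,p2);show([(p1,Rt(a,0)),(p2,Rt(a,0)),(T(.17),Rt(a,32)),(T(.125),Rt(a,32)),(T(.045),Rt(a,32)),(T(.17),Rt(a,32))])
E
python3 plan2.py
```

```text
(np.float64(-0.36793185279968976), array([ 1.778, -0.29 , -1.838,  2.053, -0.079,  0.5  ,  0.7  ]))
(np.float64(-0.4765646728514077), array([ 1.855, -0.218, -1.947,  2.054,  0.09 ,  0.504,  1.021]))
[0.53, -0.25, 0.36] [0.5, 0.25, 0.33]
min 0.143
[ 0.53 -0.25  0.36] end [ 1.1    0.354 -0.991  1.286  0.295  1.652  0.878] margins [1.377 0.143 0.284 0.377 1.124 0.408 1.722]
[0.5  0.25 0.33] end [ 0.376  0.346 -1.178  1.414  0.319  1.589 -0.058] margins [1.502 0.678 0.279 0.92  1.431 0.412 1.732]
[0.54  0.026 0.252] end [ 0.755 -0.287 -0.927  2.052  0.064  0.775  0.541] margins [1.833 0.213 0.264 0.368 1.334 0.481 2.059]
[0.562 0.019 0.214] end [ 0.839 -0.166 -1.042  2.062  0.221  0.693  0.416] margins [1.761 0.215 0.428 0.358 1.336 0.633 2.061]
[0.603 0.005 0.146] end [ 0.807  0.141 -1.096  2.059  0.729  0.657  0.022] margins [1.718 0.338 0.338 0.356 1.498 0.596 2.189]
[0.54  0.026 0.252] end [ 0.762 -0.289 -0.932  2.052  0.059  0.775  0.545] margins [1.712 0.211 0.334 0.357 1.329 0.596 2.055]
[0.53, -0.3, 0.33] [0.52, 0.3, 0.33]
min 0.144
[ 0.53 -0.3   0.33] end [ 1.115  0.402 -0.939  
[... 2427 characters left out ...]
9  1.63   0.909] margins [1.357 0.145 0.283 0.377 1.125 0.43  1.691]
[0.6  0.2  0.33] end [ 0.292  0.502 -1.05   1.213  0.432  1.653  0.055] margins [1.525 0.853 0.398 1.05  1.575 0.407 1.703]
[0.54  0.026 0.252] end [ 0.746 -0.285 -0.921  2.052  0.069  0.776  0.536] margins [1.822 0.215 0.349 0.368 1.339 0.419 2.064]
[0.562 0.019 0.214] end [ 0.828 -0.164 -1.032  2.062  0.226  0.694  0.411] margins [1.772 0.217 0.438 0.358 1.341 0.634 2.066]
[0.603 0.005 0.146] end [ 0.797  0.138 -1.084  2.059  0.725  0.655  0.024] margins [1.732 0.34  0.351 0.356 1.503 0.595 2.194]
[0.54  0.026 0.252] end [ 0.753 -0.287 -0.926  2.052  0.065  0.775  0.54 ] margins [1.726 0.213 0.348 0.356 1.335 0.595 2.06 ]
```

```bash
cat > go.py <<'E'
import sys,io,contextlib
with contextlib.redirect_stdout(io.StringIO()):
    from plan import *
np.set_printoptions(precision=4,suppress=True)
P1=[.53,-.3,.33];P2=[.52,.3,.33]
print(s["joint_positions"],s["ee_pos"],s["ft_force"])
for nm,p,Rr in(("p1",P1,Rt(41,0)),("p2",P2,Rt(41,0)),("T.17",T(.17),Rt(41,32)),("T.125",T(.125),Rt(41,32)),("T.1",T(.1),Rt(41,32)),("T.045",T(.045),Rt(41,32))):
    print(nm,delta(s,Rr,p))
E
python3 go.py
```

```text
[ 1.119  -0.366  -1.1958  2.0506 -0.1478  0.7146  0.6634] [0.5534 0.0227 0.2331] [ 0.9738 -0.9406 -4.4646]
p1 [-0.2108 -0.039  -0.261  27.8273  0.2736 16.2402]
p2 [ 0.1931 -0.1461  0.1698 27.8273  0.2736 16.2402]
T.17 [-0.0017 -0.0234  0.0013  0.1912 -3.6678  0.1081]
T.125 [-0.0018  0.0216  0.0015  0.1912 -3.6678  0.1081]
T.1 [-0.0019  0.0466  0.0015  0.1912 -3.6678  0.1081]
T.045 [-0.002   0.1016  0.0017  0.1912 -3.6678  0.1081]
```

>>> {"api": "arm_command", "payload": {
  "deltas": [-0.03,-0.006,-0.037,4,0,2.3,-0.06,-0.011,-0.074,8,0,4.7,-0.09,-0.017,-0.111,12,0,7,-0.12,-0.022,-0.149,16,0,9.3,-0.15,-0.028,-0.186,20,0,11.6,-0.18,-0.033,-0.223,24,0,14,-0.211,-0.039,-0.261,27.8,0.3,16.2,-0.211,-0.039,-0.261,27.8,0.3,16.2]
}}

```text
time: 19.85
ee_pos: [0.5307, -0.3056, 0.3285]
eef_rot: [-0.662, -0.246, 0.247, 0.663]
ft_force: [-0.0, 1.2, -4.3]
width: 0.0407
```

```bash
python3 go.py
```

```text
[ 1.1222  0.4172 -0.9509  1.276   0.3354  1.6133  0.94  ] [ 0.5307 -0.3056  0.3285] [-0.0183  1.2279 -4.2541]
p1 [ 0.0032 -0.0015  0.0047 -0.1259 -0.2269 -0.0239]
p2 [ 0.3874 -0.0006  0.4656 -0.1259 -0.2269 -0.0239]
T.17 [  0.2237   0.0771   0.2454 -28.2439  -4.0766 -15.3124]
T.125 [  0.2359   0.1153   0.2248 -28.2439  -4.0766 -15.3124]
T.1 [  0.2426   0.1364   0.2133 -28.2439  -4.0766 -15.3124]
T.045 [  0.2575   0.183    0.1881 -28.2439  -4.0766 -15.3124]
```

Joint behaviour matches the kinematic simulation. Next, to p2, going over the burner at z = 0.33.

>>> {"api": "arm_command", "payload": {
  "deltas": [0.036,0,0.043,0,0,0,0.072,0,0.087,0,0,0,0.11,0,0.13,0,0,0,0.146,0,0.175,0,0,0,0.183,0,0.22,0,0,0,0.22,0,0.264,0,0,0,0.257,0,0.308,0,0,0,0.294,0,0.352,0,0,0]
}}

```text
time: 20.85
ee_pos: [0.5202, 0.1602, 0.3296]
eef_rot: [0.663, 0.249, -0.248, -0.661]
ft_force: [0.6, 1.0, -3.1]
width: 0.0411
```

>>> {"api": "arm_command", "payload": {
  "deltas": [0.036,0,0.043,0,0,0,0.073,0,0.087,0,0,0,0.094,0,0.113,0,0,0,0.094,0,0.113,0,0,0]
}}

```text
time: 21.35
ee_pos: [0.5149, 0.3089, 0.329]
eef_rot: [-0.661, -0.25, 0.251, 0.661]
ft_force: [-0.7, -0.1, -4.0]
width: 0.0409
```

```bash
python3 go.py
```

```text
[ 0.1804  0.4511 -1.1328  1.3053  0.4053  1.6291 -0.161 ] [0.5149 0.3089 0.329 ] [-0.7447 -0.0685 -3.9848]
p1 [-0.3924 -0.0012 -0.4659 -0.0683  0.5266 -0.0429]
p2 [-0.0021 -0.001  -0.0101 -0.0683  0.5266 -0.0429]
T.17 [ -0.1687   0.0771  -0.2281 -28.2854  -3.3303 -15.146 ]
T.125 [ -0.1568   0.1152  -0.2488 -28.2854  -3.3303 -15.146 ]
T.1 [ -0.1501   0.1364  -0.2603 -28.2854  -3.3303 -15.146 ]
T.045 [ -0.1356   0.183   -0.2857 -28.2854  -3.3303 -15.146 ]
```

>>> {"api": "arm_command", "payload": {
  "deltas": [-0.03,0.011,-0.038,-4.7,-0.6,-2.5,-0.06,0.025,-0.08,-9.5,-1.1,-5,-0.09,0.038,-0.12,-14,-1.7,-7.5,-0.12,0.05,-0.16,-19,-2.2,-10,-0.145,0.065,-0.2,-24,-2.8,-12.5,-0.169,0.077,-0.228,-28.3,-3.3,-15.1,-0.169,0.077,-0.228,-28.3,-3.3,-15.1]
}}

```text
time: 22.22
ee_pos: [0.5371, 0.0175, 0.2504]
eef_rot: [0.76, 0.401, -0.111, -0.499]
ft_force: [-0.2, 1.5, -3.5]
width: 0.0408
```

```bash
python3 go.py
```

```text
[ 0.8186 -0.3104 -0.9608  2.0578  0.027   0.7722  0.5743] [0.5371 0.0175 0.2504] [-0.2119  1.4786 -3.4575]
p1 [-0.2149 -0.0136 -0.2466 28.4228  3.1538 14.7694]
p2 [ 0.2107 -0.127   0.1609 28.4228  3.1538 14.7694]
T.17 [ 0.0084 -0.0015  0.0038  0.3332 -0.5077 -0.6176]
T.125 [ 0.0089  0.0435  0.004   0.3332 -0.5077 -0.6176]
T.1 [ 0.0092  0.0685  0.0042  0.3332 -0.5077 -0.6176]
T.045 [ 0.0098  0.1235  0.0045  0.3332 -0.5077 -0.6176]
```

>>> {"api": "arm_command", "payload": {
  "deltas": [0.0085,0,0.004,0.3,-0.5,-0.6,0.009,0.02,0.004,0.3,-0.5,-0.6,0.009,0.043,0.004,0.3,-0.5,-0.6,0.009,0.043,0.004,0.3,-0.5,-0.6]
}}

```text
time: 22.72
ee_pos: [0.5653, 0.0248, 0.2157]
eef_rot: [0.753, 0.41, -0.113, -0.502]
ft_force: [-1.0, -0.1, -3.5]
width: 0.0412
```

```bash
python3 go.py; python3 look.py m wrist,side,top; python3 strip.py m
```

```text
[ 0.9217 -0.1768 -1.1166  2.0509  0.1818  0.6901  0.4498] [0.5653 0.0248 0.2157] [-0.9549 -0.1091 -3.4856]
p1 [-0.2326 -0.0626 -0.2485 27.8889  4.1605 15.5672]
p2 [ 0.1998 -0.1641  0.155  27.8889  4.1605 15.5672]
T.17 [-0.0065 -0.0438 -0.001  -0.2762  0.1869  0.3976]
T.125 [-0.0068  0.0012 -0.0012 -0.2762  0.1869  0.3976]
T.1 [-0.007   0.0262 -0.0014 -0.2762  0.1869  0.3976]
T.045 [-0.0074  0.0812 -0.0016 -0.2762  0.1869  0.3976]
22.825 [ 0.9199 -0.1798 -1.114   2.0505  0.1801  0.6906  0.4512] [0.5655 0.0246 0.217 ] [ 0.7538  0.4102 -0.1129 -0.5007] 0.04076063058270603 [-1.0386 -0.3823 -2.9048]
side right dir [0.83 0.36 0.42]
top right dir [0.49 0.87 0.11]
```

View pics/m_strip.png

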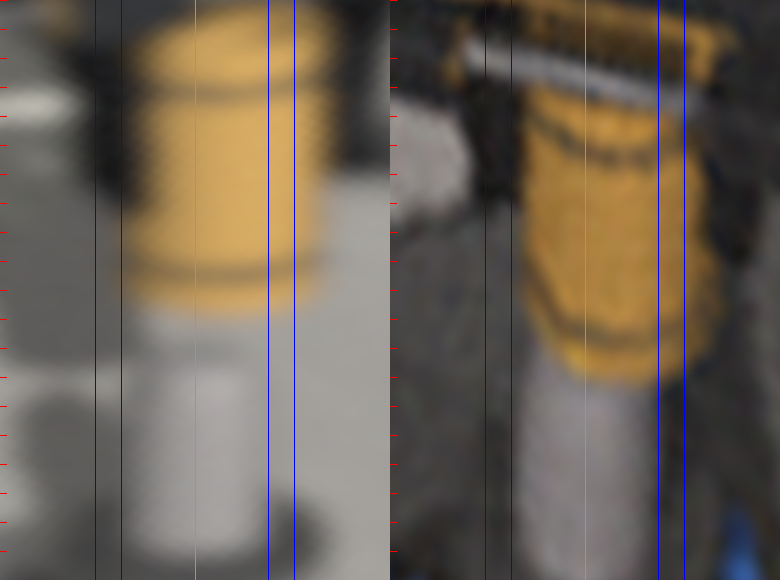

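View pics/m_wrist.png

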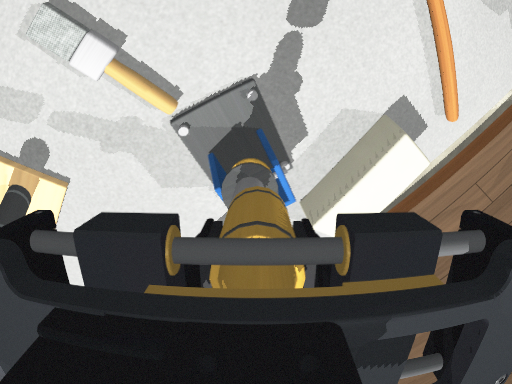

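I had over-corrected for lag by about 7 mm. Fixing that and letting it settle.

>>> {"api": "arm_command", "payload": {
  "deltas": [-0.007,0,-0.0012,-0.3,0.2,0.4,-0.007,0,-0.0012,-0.3,0.2,0.4,-0.007,0,-0.0012,-0.3,0.2,0.4,-0.007,0,-0.0012,-0.3,0.2,0.4]
}}

```text
time: 23.38
ee_pos: [0.5613, 0.0176, 0.2153]
eef_rot: [0.757, 0.406, -0.112, -0.499]
ft_force: [0.1, -0.8, -3.3]
width: 0.0409
```

```bash
python3 go.py|tail -3; python3 look.py n wrist,side,top; python3 strip.py n; python3 - <<'E'
import io,contextlib
with contextlib.redirect_stdout(io.StringIO()):
    from plan import *
print(run([(T(.045),Rt(41,32)),(T(.17),Rt(41,32))],60)[:2])
E
```

```text
T.125 [ 0.0012  0.0017  0.001   0.2234 -0.0162 -0.0693]
T.1 [ 0.0012  0.0267  0.001   0.2234 -0.0162 -0.0693]
T.045 [ 0.0012  0.0817  0.0013  0.2234 -0.0162 -0.0693]
23.475 [ 0.9179 -0.1928 -1.1009  2.0624  0.1731  0.6871  0.4579] [0.5613 0.0176 0.2152] [ 0.7574  0.4064 -0.1123 -0.4986] 0.04048244093344271 [-0.1179  0.4485 -3.9907]
side right dir [0.83 0.36 0.42]
top right dir [0.49 0.87 0.11]
(np.float64(0.19072544567850686), array([ 0.826, -0.309, -0.977,  2.05 ,  0.015,  0.771,  0.584]))
```

View pics/n_strip.png

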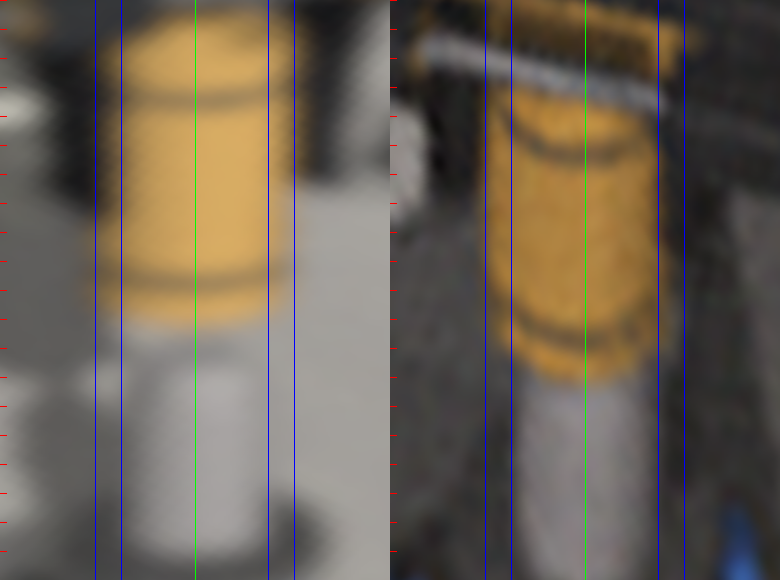

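>>> {"api": "arm_command", "payload": {
  "deltas": [0.0015,0.005,0,0.2,0,0,0.0015,0.015,0,0.2,0,0,0.0015,0.025,0,0.2,0,0,0.0015,0.032,0,0.2,0,0,0.0015,0.038,0,0.2,0,0,0.0015,0.038,0,0.2,0,0]
}}

```text
time: 24.28
ee_pos: [0.5813, 0.012, 0.1827]
eef_rot: [0.756, 0.406, -0.113, -0.501]
ft_force: [0.0, -0.7, -3.8]
width: 0.0407
```

```bash
python3 go.py|sed -n '1p;7p'; python3 look.py o wrist,side,top; python3 strip.py o
```

```text
[ 1.0122 -0.0252 -1.2485  2.0581  0.4412  0.6578  0.2487] [0.5813 0.012  0.1827] [ 0.0211 -0.725  -3.7807]
T.045 [ 0.0001  0.0431  0.0007 -0.0798 -0.068  -0.0661]
24.375 [ 1.0115 -0.0271 -1.2479  2.0578  0.4398  0.6578  0.2497] [0.5814 0.0122 0.1833] [ 0.7563  0.4062 -0.1129 -0.5003] 0.04090929661500946 [-0.3874 -0.8635 -4.1854]
side right dir [0.83 0.36 0.42]
top right dir [0.49 0.87 0.11]
```

View pics/o_strip.png

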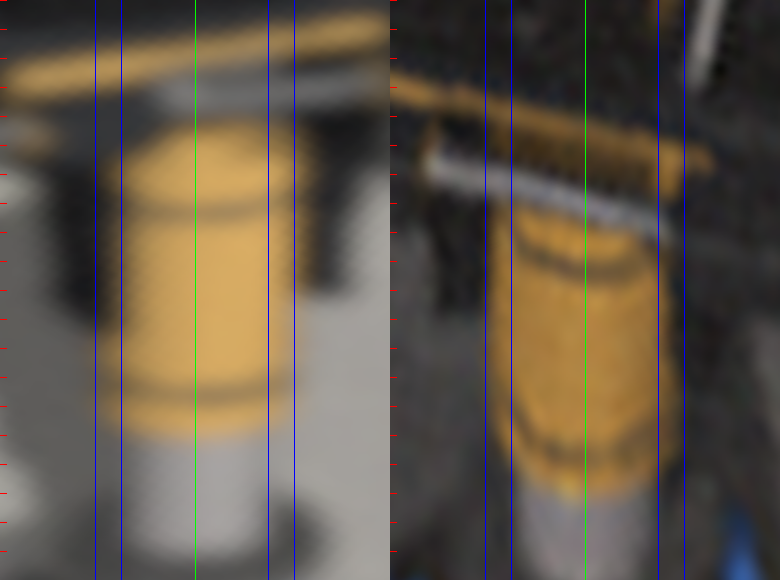

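Nozzle is on the tip, aligned, and no contact force shows. Continue in.

>>> {"api": "arm_command", "payload": {
  "deltas": [0,0.008,0.0003,0,0,0,0,0.016,0.0003,0,0,0,0,0.024,0.0005,0,0,0,0,0.024,0.0005,0,0,0]
}}

```text
time: 24.92
ee_pos: [0.5929, 0.0084, 0.1624]
eef_rot: [0.756, 0.406, -0.113, -0.5]
ft_force: [-0.4, -0.6, -3.5]
width: 0.0405
```

```bash
python3 go.py|sed -n '1p;7p'
```

```text
[ 0.9683  0.0992 -1.2501  2.0573  0.655   0.6733  0.0832] [0.5929 0.0084 0.1624] [-0.4298 -0.5522 -3.5447]
T.045 [ 0.      0.0194  0.0003 -0.0454 -0.031  -0.0797]
```

>>> {"api": "arm_command", "payload": {
  "deltas": [0,0.007,0.0003,0,0,0,0,0.014,0.0003,0,0,0,0,0.016,0.0003,0,0,0,0,0.016,0.0003,0,0,0]
}}

```text
time: 25.42
ee_pos: [0.6009, 0.0059, 0.1493]
eef_rot: [0.756, 0.406, -0.113, -0.5]
ft_force: [-0.8, -0.7, -3.6]
width: 0.0404
```

```bash
python3 go.py|sed -n '1p;7p'
```

```text
[ 0.9132  0.1617 -1.213   2.0555  0.7591  0.6807  0.0046] [0.6009 0.0059 0.1493] [-0.8261 -0.6627 -3.615 ]
T.045 [-0.0003  0.0039  0.0003  0.0168 -0.0148 -0.0642]
```

Now small steps to contact with the shoulder.

>>> {"api": "arm_command", "payload": {
  "deltas": [0,0.002,0,0,0,0,0,0.003,0,0,0,0]
}}

```text
time: 25.68
ee_pos: [0.6025, 0.0052, 0.1466]
eef_rot: [0.757, 0.406, -0.113, -0.5]
ft_force: [-0.8, 0.5, -3.9]
width: 0.041
```

>>> {"api": "arm_command", "payload": {
  "deltas": [0,0.001,0,0,0,0,0,0.002,0,0,0,0]
}}

```text
time: 25.92
ee_pos: [0.6031, 0.0052, 0.146]
eef_rot: [0.757, 0.406, -0.114, -0.499]
ft_force: [-39.2, 1.2, 37.9]
width: 0.0408
```

```bash
python3 go.py|sed -n '1p;7p'; python3 look.py p wrist,side,top; python3 strip.py p
```

```text
[ 0.8955  0.1779 -1.2015  2.0537  0.7877  0.6868 -0.0172] [0.6031 0.0052 0.146 ] [-39.2319   1.1588  37.9332]
T.045 [-0.0004 -0.0002  0.0004  0.1168  0.0533 -0.2149]
26.025 [ 0.8955  0.1777 -1.2015  2.0537  0.7877  0.6868 -0.0171] [0.603  0.0052 0.146 ] [ 0.7574  0.4057 -0.1138 -0.4988] 0.04069258521308052 [-31.6713   1.5265  30.4637]
side right dir [0.83 0.36 0.42]
top right dir [0.49 0.87 0.11]
```

View pics/p_strip.png

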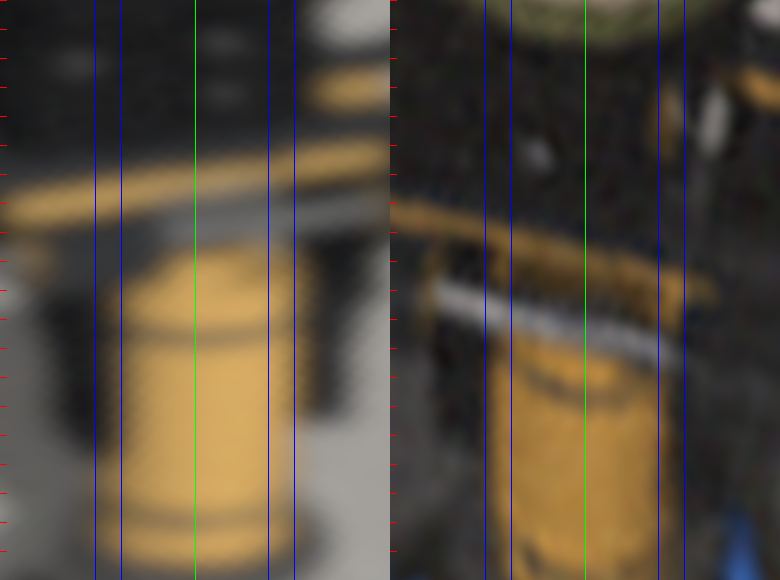

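View pics/p_wrist.png

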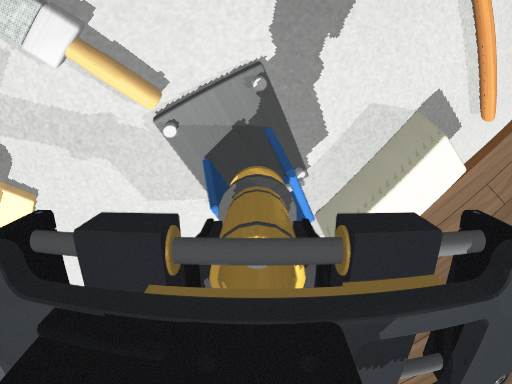

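The nozzle end meets the shoulder in both views, and contact came at the expected depth. Relax, open, and back straight out.

>>> {"api": "arm_command", "payload": {
  "deltas": [0,-0.001,0,0,0,0,0,-0.001,0,0,0,0,0,-0.001,0,0,0,0,0,-0.001,0,0,0,0,0,-0.001,0,0,0,0],
  "hand": 1
}}

```text
time: 26.7
ee_pos: [0.603, 0.0051, 0.1456]
eef_rot: [0.756, 0.406, -0.113, -0.5]
ft_force: [-0.4, 0.2, 0.4]
width: 0.0824
```

```bash
python3 go.py|sed -n '1p;7p'; python3 look.py q wrist,side; python3 - <<'E'
import io,contextlib
with contextlib.redirect_stdout(io.StringIO()):
    from plan import *
print(run([(T(.2),Rt(41,32))],60)[:2])
print(run([(T(.17),Rt(41,32)),([.42,.02,.42],Rt(41,10))],60)[:2])
E
```

```text
[ 0.8993  0.1769 -1.2021  2.0549  0.7831  0.6819 -0.0132] [0.603  0.0051 0.1456] [-0.4082  0.2198  0.4169]
T.045 [-0.0001 -0.0005  0.0003  0.0059 -0.0285 -0.0754]
26.75 [ 0.8993  0.1769 -1.2021  2.0549  0.7831  0.6819 -0.0131] [0.603  0.0051 0.1456] [ 0.7565  0.4062 -0.113  -0.5   ] 0.08408261479061901 [0.0981 0.4448 0.5701]
(np.float64(0.12267609922827077), array([ 0.785, -0.377, -0.914,  2.037, -0.056,  0.836,  0.641]))
(np.float64(0.14004495927490895), array([ 0.776, -0.33 , -0.719,  1.657, -0.17 ,  1.564,  0.775]))
```

View pics/q_wrist.png

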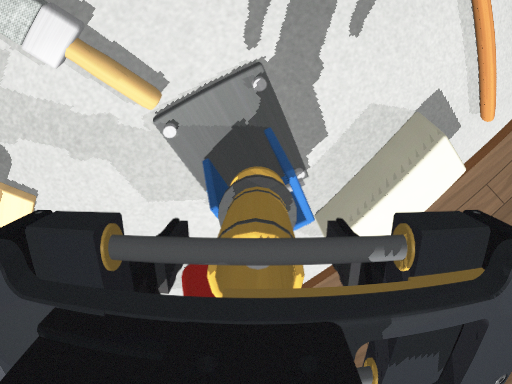

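Released. Back out 0.125 m along the axis.

>>> {"api": "arm_command", "payload": {
  "deltas": [0,-0.01,0,0,0,0,0,-0.03,0,0,0,0,0,-0.05,0,0,0,0,0,-0.075,0,0,0,0,0,-0.1,0,0,0,0,0,-0.125,0,0,0,0,0,-0.125,0,0,0,0]
}}

```text
time: 27.68
ee_pos: [0.5407, 0.0271, 0.2534]
eef_rot: [0.757, 0.407, -0.112, -0.499]
ft_force: [1.0, -0.5, 0.6]
width: 0.087
```

```bash
python3 look.py r wrist,side,top; python3 strip.py r;python3 -c "
from h import *
a=cv2.imread('pics/r_top.png');b=cv2.imread('pics/r_side.png');cv2.imwrite('pics/r2.png',cv2.resize(np.hstack([a,b]),(800,300)))"
```

```text
27.775 [ 0.8954 -0.3316 -1.0254  2.0479 -0.0328  0.7688  0.6245] [0.5403 0.0264 0.2513] [ 0.7566  0.4062 -0.1132 -0.4997] 0.0872874108482048 [ 0.3164 -0.0425 -0.3878]
side right dir [0.83 0.36 0.42]
top right dir [0.49 0.87 0.11]
```

View pics/r_strip.png

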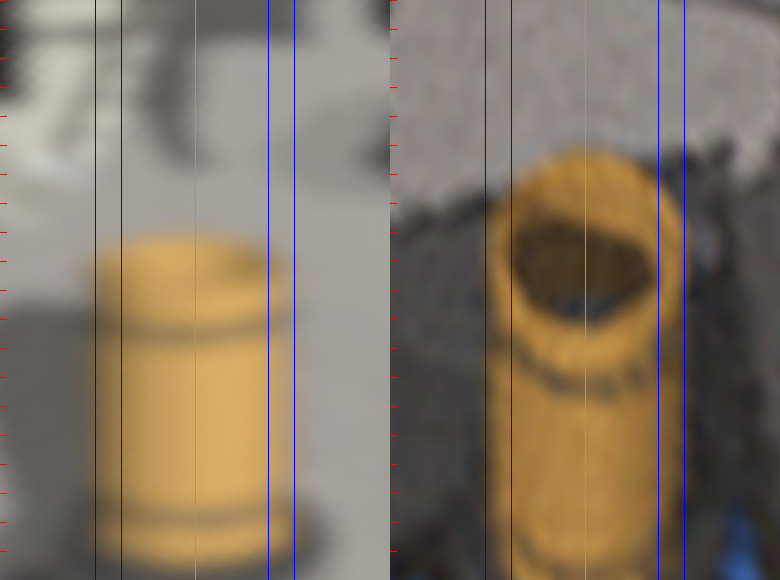

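View pics/r_wrist.png

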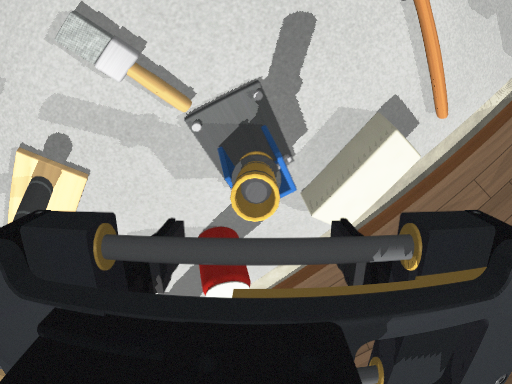

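View pics/r2.png

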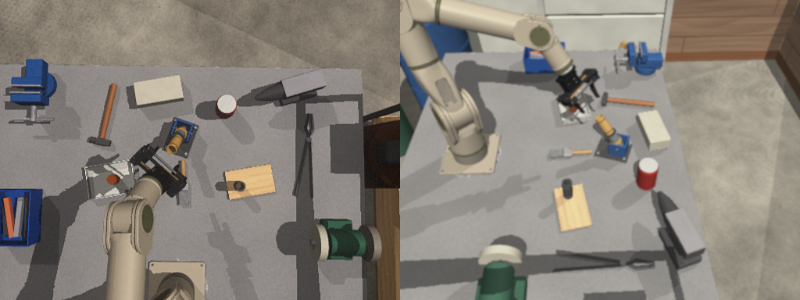

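The nozzle's lower end and bands sit where they were at full contact. A quick check on the bystanders and cap, then hand in.

```bash
python3 - <<'E'
from bench import r
from h import *
o=pickle.load(open("seg.pkl","rb"))
p=r.camera("side")
for q in("dark_nozzle_center","brush","can","hammer","tongs","cap_center"):
    x=r.regions_of(p,q);b=o["side"].get(q)
    print(q,np.round(b[0]["centre"],1) if b else None,[(round(a["conf"],2),np.round(a["centre"],1).tolist()) for a in x[:2]])
a=o["side"]["p"]["image"].astype(int);d=np.abs(a-p["image"].astype(int)).sum(2)
for n,(u,v,w) in dict(dark=(215,240,12),brush=(218,196,28),can=(317,222,20),hammer=(292,130,36),tongs=(265,335,60)).items():
    print(n,d[v-w//2:v+w//2,u-w:u+w].mean().round(1),d[v-w//2:v+w//2,u-w:u+w].max())
print(r.read_state()["ft_force"],r.read_state()["time"])
E
```

```text
dark_nozzle_center [241.4 209.7] [(0.89, [244.2, 211.2])]
brush [193.4 212.4] [(0.73, [194.5, 214.2])]
can [219.6 316.9] [(0.87, [218.4, 317.2])]
hammer [128.5 283.5] [(0.7, [130.4, 285.1])]
tongs None [(0.61, [342.2, 259.5])]
cap_center [161.4 262.5] [(0.42, [143.0, 220.7])]
dark 1.6 9
brush 1.5 16
can 1.7 12
hammer 1.8 98
tongs 1.6 9
[ 0.04448589  0.49224386 -0.02825172] 28.175
```

```bash
python3 -c "
from bench import r
print(r.close_job())"
```

```text
the job is handed in; nothing more can be done
None
```

I pulled the orange cap off along the spigot and left it standing on its rim in the tray. Then I pushed the brass nozzle onto the bare spigot, let go, backed clear and handed the job in at about 28 s.

- **Fit:** The nozzle met the shoulder at the expected depth, with about 55 N of push along the spigot (wrist limit 120 N). After release, the side view showed its lower end and bands where they were at full contact. The wrist force was back to zero.
- **Bystanders:** In the side image, the patches around the dark nozzle, brush, can and tongs are unchanged from the start. The hammer patch is unchanged on average, with one pixel difference that I put down to the hand's edge or shadow and did not check. The trained networks' centres for these things shifted by up to about 3 pixels, which is within their usual error.
- **Disagreements:** On the first approach with the nozzle, joint 3 came to -1.451, close to its -1.47 limit. I backed out, planned a detour with an arm model fitted from the readings, and came in again. At the second standoff a lag over-correction put the nozzle about 7 mm off the axis. I fixed that before it reached the spigot.

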